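# Hitch, lock and load the dye-jar caddy on the swivel stand

### The arm

A 7-joint arm with a two-finger parallel gripper is mounted at the origin on the work surface. World frame = base frame: x ahead of the robot, y to its left, z up, the work surface at z = 0. Lengths are in m, angles in degrees, forces in N, time in s.
With the tool pointing down it reaches from about 0.425 to 0.875 m from the base axis. Payload 4.7 kg.
Tool frame: the origin (TCP) lies at the very end of the fingers, on their centre line; the grasp point (between the pads) lies 19 mm behind it; z points along the fingers, y is the line along which they close (so a half turn about z gives the same grasp; the last joint's range is limited). The gripper opens to 87 mm and grips with 3 to 60 N. Pads are 19 mm wide; open, the fingers measure 117 mm over their backs; the gripper's body (75 mm by 190 mm) begins 51 mm behind the grasp point.
Start: joints at [0.808, 18.392, -4.016, 83.108, 1.295, 78.541, -3.26], TCP at [0.65, -0, 0.223] pointing down, gripper open.
Joint ranges: [-163.93, 163.93], [-17.29, 119.83], [-79.2, 71.16], [3.27, 140.29], [-89.18, 269.18], [5.43, 117.66], [-154.24, 154.24]. Speed limits (degrees/s): [147.25, 147.25, 180, 180, 180, 180, 180].

### API

Orientations are given as [roll, pitch, yaw] about the fixed x, y, z axes, in that order (R = Rz(yaw) Ry(pitch) Rx(roll)).
In Python, from cell import telemetry, cams, env gives the robot as it stands.
- The arm moves only by the tool arm_command, never from a script. Its argument "series" is text: rows parted by semicolons, each of 5 numbers parted by spaces: the shift along the tool's x, y, z in mm, then the turn about the tool's z in rad, then the closure in counts, from 0 (fully open) to 255 (shut). A call has 1 to 20 rows; each row shifts and turns the commanded pose from where the row before left it, along the tool's axes as they then stand; what a row does not reach is not made up. A row lasts 1/12 s, in which the tool goes at most 41.7 mm and 7.16 degrees, less where a joint would pass 70% of its speed; a pose out of reach is approached as far as the arm can. A call is refused whole if a number of a shift passes 41.7 or a number of a turn 0.125, either way. A call with a gripper value outside its range is refused whole. The fingers move at their own pace and stop on an object; "squeeze" is the grip in N (left out, the last holds). Time passes only in rows, so rows that do not move let the fingers close. It gives the time, the measured TCP pose, the force, the opening and the grip force at its end, in the units of the state.
- telemetry.get_obs(): the state, without advancing time (a new reading comes with each control period).
- cams.read_camera(name): name is "scene" or "side" or "wrist"; returns the picture (400x640x3 uint8, blue, green, red); there is no depth.
- cams.calibration(name): a dict with "K" (3x3 intrinsics, pixels), "origin" and "rotation" of the camera in the world; the wrist camera has in their place "hand_eye" (4x4, takes a point from camera to tool coordinates, whose origin is the TCP and whose axes are the flange's). Camera axes: x right, y down, z forward; pixel columns grow to the right and rows downward; lengths in m; the calibration is good to about 2 mm. The wrist camera is an equidistant fisheye: a pixel r from the principal point sees the ray r / f radians off the axis. A picture is of the moment at which its call begins: read the wrist's pose just before it. calibration takes no time and is no camera call.
- env.sign_off(): hands the job in; it is judged then, once.
The state is a dict: "time_s": time; "qpos": joint angles; "joint_velocities": joint speeds; "effort": joint torques, N m; "tool_pos": TCP position; "tool_rot": TCP orientation; "force": force on the tool from outside, world axes, zero at the start; "wrist_torque": the same for the moment, N m; "grip_width": finger opening in m; "grasp_force": force on a finger pad.
Only numpy, scipy, OpenCV 4.12 (cv2) and the standard library are available. Lean on these libraries where they do the work, as an engineer would, in place of code of your own. Each camera call takes 0.05 s, during which the arm holds its last target. There are 200 camera calls.

### The job

Set the jar caddy on the swivel stand so that its socket drops fully over the hitch ball with the latch lever on the side away from the crank, then press the latch lever right down. Stand every dye jar upright in a caddy pocket of its own, and once all are in, turn the stand by its crank to notch 4, where the crank arm stands over the long tab. Leave the paper cup, mallet and awl alone; the job is finished with the caddy seated and locked, every jar in its pocket and the stand resting in that notch.

Things in the scene. Friction and masses are not known exactly. Their poses are not given: they have to be found in the camera images.
- ball (a point): Centre of the steel hitch ball (30 mm across, 13 mm neck) on the stand's turntable (aluminium disc 128 mm wide, top 45 mm below this point and 40 mm above the bench; fixed index plate 170 mm wide under it). Axes turn with it: z up, +x straight away from the crank. Two steel lugs 14 mm high, 30 mm long in y, inner faces 97 mm apart, stand at x = +-51 mm; the caddy's foot drops between them.
- crank_grip (a point): Grip point of the stand's crank: an upright round dark wooden peg, 16 mm across, on a flat arm, 110 mm from the turntable's axis (vertical through the ball). This point is 95 mm above the bench, the peg's top 115 mm, its foot 38 mm.
- swivel (a joint): Turntable angle, rad, counter-clockwise positive from above, -0.1 to 1.85. Clicks into notches 20 degrees (0.349 rad) apart, notch 0 at 0, dots on the index plate; starts in notch 0, 1 or 2. At notch 4 (80 degrees, 1.396 rad) the crank arm is over the long flat aluminium tab of the index plate. A click takes 2 to 3 N at the crank; let go within 6 degrees of a notch it settles into it.
- caddy_grip (a point): Centre of the caddy's dark wooden handle bar, 14 mm wide (x), 56 long (y), 12 high, 106 mm above the underside of its foot; 30 mm free below the bar, posts at its ends. Caddy, 0.7 kg, starts on the bench: z up, grey socket column 60 x 60 mm, steel foot 90 (x) by 96 mm (y), plywood wings to y = +-132 mm, latch lever on its +x side.
- socket (a point): Where the ball's centre comes to lie in the caddy's socket: 45 mm above the foot's underside, 61 mm straight below the handle bar's centre; caddy axes. The socket is a 33 mm square cavity open downward (1.5 mm play each way). With the foot resting on the turntable this point is on the ball's centre.
- latch (a joint): Latch lever of the caddy: 0 = raised (open, as it starts), 0.6 rad = pressed right down (locked: its tongue is under the ball). Stiff hinge, stays where it is left; pressing its pad takes 2 to 3 N. Pressed before the ball is in, the tongue blocks the socket.
- latch_pad (a point): Middle of the top face of the black pad (22 x 24 mm) at the lever's outer end. Raised it is 69 mm out from the caddy's middle along caddy +x and 75 mm above the foot's underside; pressed down, 82 mm out and 50 mm above. The hinge, along caddy y, is 36 mm out and 42 mm above.
- caddy: The whole jar caddy: origin in the middle of the foot's underside, axes as at its handle.
- pocket0 (a point): Centre of the floor of a caddy pocket (46 x 46 mm inside, walls 16 mm high and 3 mm thick; the floor is 26 mm above the foot's underside). The four pockets lie in a row along caddy y, two on each side of the socket column; this is number 1 from the -y end.
- jar0 (a point): Centre of a round dye jar of amber glass with a black screw cap, 40 mm across and 44 mm high (this point 22 mm above its underside), about 0.11 kg, heavy thick base. Starts upright on the bench. May be absent.
- pocket1 (a point): Centre of the floor of a caddy pocket (46 x 46 mm inside, walls 16 mm high and 3 mm thick; the floor is 26 mm above the foot's underside). The four pockets lie in a row along caddy y, two on each side of the socket column; this is number 2 from the -y end.
- jar1 (a point): Centre of a round dye jar of amber glass with a black screw cap, 40 mm across and 44 mm high (this point 22 mm above its underside), about 0.11 kg, heavy thick base. Starts upright on the bench. May be absent.
- pocket2 (a point): Centre of the floor of a caddy pocket (46 x 46 mm inside, walls 16 mm high and 3 mm thick; the floor is 26 mm above the foot's underside). The four pockets lie in a row along caddy y, two on each side of the socket column; this is number 3 from the -y end.
- jar2 (a point): Centre of a round dye jar of amber glass with a black screw cap, 40 mm across and 44 mm high (this point 22 mm above its underside), about 0.11 kg, heavy thick base. Starts upright on the bench. May be absent.
- pocket3 (a point): Centre of the floor of a caddy pocket (46 x 46 mm inside, walls 16 mm high and 3 mm thick; the floor is 26 mm above the foot's underside). The four pockets lie in a row along caddy y, two on each side of the socket column; this is number 4 from the -y end.
- jar3 (a point): Centre of a round dye jar of amber glass with a black screw cap, 40 mm across and 44 mm high (this point 22 mm above its underside), about 0.11 kg, heavy thick base. Starts upright on the bench. May be absent.
- papercup: Paper cup, 80 mm across, 100 mm high, a bystander: leave alone. Origin at the centre of its underside.
- mallet: Wooden mallet lying flat, 170 mm handle, a bystander: leave alone. Origin below the middle of its head.
- awl: Awl-like hand tool lying flat, 150 mm long, a bystander: leave alone. Origin below its middle.

How it is judged (in metres and radians):
On the way, in this order (a step that is already met when the one before it is completed fails the run):
1. the caddy sits on the hitch ball, latch side away from the crank, lever still raised (distance between socket and ball below 0.006 m and angle between socket's own z axis and vertical below 0.06 rad and angle between the x axis of socket and the x axis of ball, either way round below 0.26 rad and x of latch_pad in the frame of ball above 0.03 m and value of joint latch below 0.25 rad), for 0.2 s.
2. the latch lever is pressed down with the caddy seated (distance between socket and ball below 0.006 m and angle between socket's own z axis and vertical below 0.06 rad and angle between the x axis of socket and the x axis of ball, either way round below 0.26 rad and x of latch_pad in the frame of ball above 0.03 m and value of joint latch above 0.5 rad), for 0.2 s.
3. every jar stands in a pocket of the locked caddy (all of step 2 and angle between each of jar0, jar1, jar2, jar3's own z axis and vertical below 0.15 rad and x of jar0 in the frame of socket between -0.012 and 0.012 m and z of jar0 in the frame of socket between -0.005 and 0.011 m and (y of jar0 in the frame of socket between 0.038 and 0.124 m or y of jar0 in the frame of socket between -0.124 and -0.038 m) and x of jar1 in the frame of socket between -0.012 and 0.012 m and z of jar1 in the frame of socket between -0.005 and 0.011 m and (y of jar1 in the frame of socket between 0.038 and 0.124 m or y of jar1 in the frame of socket between -0.124 and -0.038 m) and x of jar2 in the frame of socket between -0.012 and 0.012 m and z of jar2 in the frame of socket between -0.005 and 0.011 m and (y of jar2 in the frame of socket between 0.038 and 0.124 m or y of jar2 in the frame of socket between -0.124 and -0.038 m) and x of jar3 in the frame of socket between -0.012 and 0.012 m and z of jar3 in the frame of socket between -0.005 and 0.011 m and (y of jar3 in the frame of socket between 0.038 and 0.124 m or y of jar3 in the frame of socket between -0.124 and -0.038 m)), for 0.2 s.
4. the stand is turned to notch 4 (value of joint swivel between 1.32628 and 1.46628 rad), for 0.2 s.
At the end, for the whole second after the job is handed in: Caddy seated (socket within 6 mm of ball, tilt < 0.06 rad, within 0.26 rad of square to crank, lever away from crank), latch > 0.5 rad, every jar upright (0.15 rad) on the floor of a caddy pocket, swivel within 0.07 rad of notch 4, at rest (all of step 3 and all of step 4 and linear speed of caddy below 0.02 m/s and velocity of joint swivel between -0.05 and 0.05 rad/s); the robot touches nothing.
It fails at once if the papercup is moved more than 4 cm (distance of papercup from where it was at the start of the episode above 0.04 m).
It fails at once if the mallet is moved more than 4 cm (distance of mallet from where it was at the start of the episode above 0.04 m).
It fails at once if the awl is moved more than 4 cm (distance of awl from where it was at the start of the episode above 0.04 m).
Of jarbody0, jarbody1, jarbody2, jarbody3 only 2 to 4 are there at a start; the rules pass over those that are not, and their reading is None.
At some moment in a run one of jarbody0, jarbody1, jarbody2, jarbody3 may be knocked a few centimetres aside while the robot is not near it.
It also fails if it takes over 210 s, if anything falls off the work surface, if the arm or the gripper's body presses on something with over 40 N, if the wrist force passes 120 N, or if a joint passes its speed limit or range.

## Working session

There is one attempt and no reset: what is moved stays moved. The work goes in short steps, Python scripts to look and compute and a tool call to move; the robot and the scene stay as the last step left them, time stands still between calls to the robot, and variables do not carry over. Pictures are saved under pics/ and viewed, at most 16 in all, crops included, and the job is handed in when it is done.

Besides the shell and the picture viewer there is one more tool, called after ">>>" as name(argument=value, ...) on one line, values as JSON. arm_command: Moves the arm, as the interface text tells. Its arguments: {"type":"object","properties":{"series":{"type":"string"},"squeeze":{"type":"number"}},"required":["series"]}

```bash
ls; mkdir -p pics
python3 - <<'E'
from cell import telemetry,cams,env
import cv2,json
o=telemetry.get_obs();print(o)
for n in["scene","side","wrist"]:
    print(n,cams.calibration(n))
    cv2.imwrite(f"pics/{n}0.png",cams.read_camera(n))
E
```

```text
pics
{'time_s': 0.0, 'qpos': array([ 0.80760987, 18.43866018, -4.01726173, 83.172228  ,  1.29415457,
       78.53815584, -3.25875293]), 'joint_velocities': array([ 0.04825114, -0.01546413, -0.0082542 ,  0.03982543, -0.03225342,
       -0.09008295, -0.05857164]), 'effort': array([-2.58547143e-04, -4.91284704e+01, -4.03903294e-01, -3.12526345e+01,
       -6.40594075e-02,  4.37659642e-02,  1.61017233e-04]), 'tool_pos': array([ 6.49483752e-01, -2.24059198e-05,  2.21489665e-01]), 'tool_rot': array([-1.79896151e+02,  4.10298598e-03,  9.00048044e+01]), 'force': array([ 1.18451992,  0.22081437, -0.4150532 ]), 'wrist_torque': array([-0.01095765, -0.03834292,  0.01794636]), 'grasp_force': 0.0, 'grip_width': 0.08719101497648162}
scene {'K': array([[474.61485403,   0.        , 316.60507145],
       [  0.        , 474.61485403, 195.97299672],
       [  0.        ,   0.        ,   1.        ]]), 'origin': array([1.69826541, 0.21847802, 0.94056832]), 'rotation': array([-125.44277349,    0.81859532,   98.17468903])}
side {'K': array([[384.25716653,   0.        , 312.78048216],
       [  0.        , 384.25716653, 196.94232606],
       [  0.        ,   0.        ,   1.        ]]), 'origin': array([ 0.45059992, -0.81878748,  0.90656013]), 'rotation': array([-133.67392691,    0.27831686,   -5.39262901])}
wrist {'K': array([[309.70691629,   0.        , 314.91346609],
       [  0.        , 309.70691629, 203.10521457],
       [  0.        ,   0.        ,   1.        ]]), 'hand_eye': array([[-1.11663515e-03, -9.70149283e-01, -2.42505923e-01,
         6.60356364e-02],
       [ 9.99999306e-01, -1.17455450e-03,  9.42609502e-05,
        -5.97883852e-04],
       [-3.76283618e-04, -2.42505649e-01,  9.70149921e-01,
        -1.62013337e-01],
       [ 0.00000000e+00,  0.00000000e+00,  0.00000000e+00,
         1.00000000e+00]])}
```

View pictures.

View pics/scene0.png

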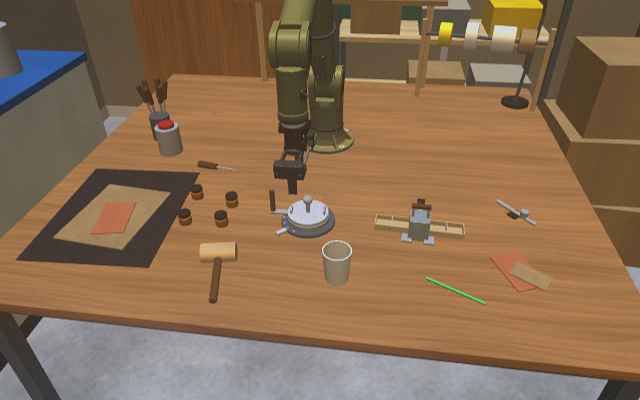

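View pics/side0.png

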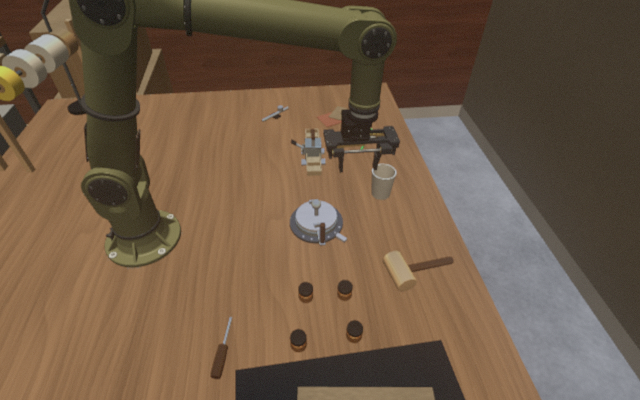

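View pics/wrist0.png

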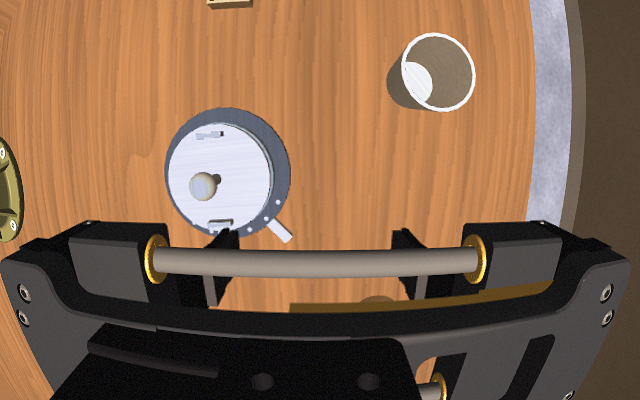

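```bash
cat > h.py <<'E'
from cell import telemetry,cams,env
import numpy as np,cv2
from scipy.spatial.transform import Rotation as R
E=lambda r:R.from_euler('xyz',r,degrees=True).as_matrix()
def pose():
    o=telemetry.get_obs();return np.array(o['tool_pos']),E(o['tool_rot']),o
def fixed(n,uv,z):
    c=cams.calibration(n);d=E(c['rotation'])@np.linalg.inv(c['K'])@[*uv,1];o=c['origin'];return o+d*(z-o[2])/d[2]
def wray(uv,P):
    c=cams.calibration('wrist');K=c['K'];v=np.array([(uv[0]-K[0,2])/K[0,0],(uv[1]-K[1,2])/K[1,1]]);r=np.hypot(*v)
    d=np.array([*(v/max(r,1e-9)*np.sin(r)),np.cos(r)]);H=c['hand_eye'];p,M,_=P
    return p+M@H[:3,3],M@H[:3,:3]@d
def wpt(uv,z,P):
    o,d=wray(uv,P);return o+d*(z-o[2])/d[2]
def proj(p,P):
    c=cams.calibration('wrist');H=c['hand_eye'];q=H[:3,:3].T@(P[1].T@(np.asarray(p)-P[0])-H[:3,3])
    th=np.arctan2(np.hypot(*q[:2]),q[2]);s=th/np.hypot(*q[:2]);K=c['K'];return q[:2]*s*K[0,0]+K[:2,2]
def fproj(n,p):
    c=cams.calibration(n);q=c['K']@E(c['rotation']).T@(np.asarray(p)-c['origin']);return q[:2]/q[2]
def to(t,yaw=None):
    "tool-frame shift (mm) and turn (rad) from measured pose to world point t, tool yaw deg"
    p,M,o=pose();s=M.T@(np.asarray(t)-p)*1e3;print('now',p.round(4),o['tool_rot'].round(1),'shift',s.round(1),'turn',None if yaw is None else np.round(-np.radians((yaw-o['tool_rot'][2]+180)%360-180),3))
def snap(n,f=None):
    P=pose();im=cams.read_camera(n)
    if f:cv2.imwrite('pics/'+f,im)
    return im,P
E
python3 - <<'E'
from h import *
P=pose()
for n,uv,z in[('scene',(197,189),.044),('scene',(232,196),.044),('scene',(185,212),.044),('scene',(221,214),.044),
 ('side',(306,287),.044),('side',(345,285),.044),('side',(298,335),.044),('side',(355,326),.044),
 ('scene',(308,199),.1),('side',(316,205),.1),('scene',(272,193),.115),('side',(322,226),.115),('scene',(421,202),.11),('side',(313,132),.11),('side',(297,143),.075),('scene',(283,232),.03),('scene',(377,218),.042),('scene',(464,229),.042)]:
    print(n,uv,fixed(n,uv,z).round(3))
for uv,z in[((203,186),.1),((220,175),.04),((210,135),.054),((220,225),.054),((283,233),.03),((438,75),.1)]:print('w',uv,wpt(uv,z,P).round(3))
E
```

```text
scene (197, 189) [ 0.462 -0.377  0.044]
scene (232, 196) [ 0.487 -0.248  0.044]
scene (185, 212) [ 0.589 -0.37   0.044]
scene (221, 214) [ 0.585 -0.255  0.044]
side (306, 287) [ 0.482 -0.256  0.044]
side (345, 285) [ 0.584 -0.26   0.044]
side (298, 335) [ 0.452 -0.386  0.044]
side (355, 326) [ 0.59  -0.376  0.044]
scene (308, 199) [0.55  0.015 0.1  ]
side (316, 205) [ 0.532 -0.013  0.1  ]
scene (272, 193) [ 0.553 -0.095  0.115]
side (322, 226) [ 0.539 -0.111  0.115]
scene (421, 202) [0.537 0.351 0.11 ]
side (313, 132) [0.558 0.354 0.11 ]
side (297, 143) [0.498 0.34  0.075]
scene (283, 232) [ 0.63 -0.05  0.03]
scene (377, 218) [0.543 0.226 0.042]
scene (464, 229) [0.564 0.482 0.042]
w (203, 186) [0.54  0.012 0.1  ]
w (220, 175) [0.539 0.014 0.04 ]
w (210, 135) [0.534 0.061 0.054]
w (220, 225) [ 0.539 -0.042  0.054]
w (283, 233) [ 0.61 -0.06  0.03]
w (438, 75) [0.766 0.121 0.1  ]
```

>>> arm_command(series="31 -12.5 -16 0 0;31 -12.5 -16 0 0;31 -12.5 -16 0 0;31 -12.5 -16 0 0;31 -12.5 -16 0 0;31 -12.5 -16 0 0;31 -12.5 -16 0 0;31 -12.5 -16 0 0;0 0 0 0 0;0 0 0 0 0;0 0 0 0 0;0 0 0 0 0")

```text
time_s: 1.15
tool_pos: [0.5505, 0.2461, 0.3495]
tool_rot: [-179.9, 0.1, 89.9]
force: [0.9, -0.2, -0.4]
grip_width: 0.087
grasp_force: 0.0
```

Run:
```python
from h import *
im,P=snap('wrist','w1.png');print(P[0],P[2]['tool_rot'])
np.savez('P1.npz',p=P[0],M=P[1])
```

```text
[0.55053512 0.24611302 0.34951009] [-1.79937311e+02  9.37779649e-02  8.98577847e+01]
```

View pics/w1.png

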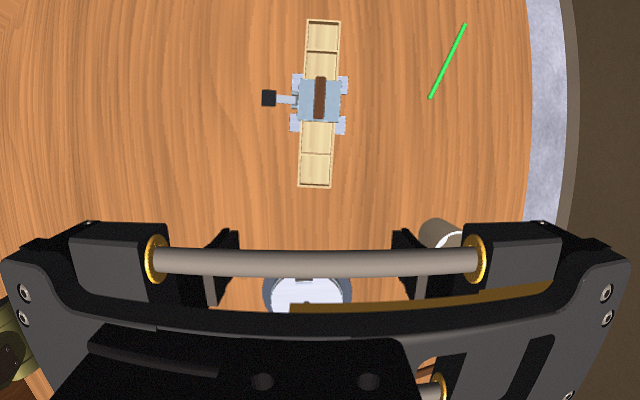

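The caddy is seen whole: handle bar at about (319,97), black latch pad at (269,98) on the robot side, wing ends at about (323,20) and (314,187).

Run:
```python
from h import *
P=np.load('P1.npz');P=(P['p'],P['M'])
im=cv2.imread('pics/w1.png').astype(int);b,g,r=im[...,0],im[...,1],im[...,2]
def blob(m,x0,y0,x1,y1):
    k=np.zeros(m.shape,np.uint8);k[y0:y1,x0:x1]=m[y0:y1,x0:x1];n,l,s,c=cv2.connectedComponentsWithStats(k)
    i=1+np.argmax(s[1:,4]);print(s[i],c[i]);return np.argwhere(l==i)[:,::-1]
print(im[97,319],im[40,322],im[98,269],im[60,200],im[90,335])
bar=blob((r<130)&(r>b+30)&(r<150),305,65,335,130)
w=np.array([wpt(u,.112,P)[:2] for u in bar]);rc=cv2.minAreaRect((w*1e3).astype(np.float32));print('bar',w.mean(0),rc)
pad=blob((r<60)&(g<60),255,80,282,115);w=np.array([wpt(u,.075,P)[:2] for u in pad]);print('pad',w.mean(0),cv2.minAreaRect((w*1e3).astype(np.float32)))
ply=(g>150)&(r>190)&(b>90)
for z in(.042,):
  m=blob(ply,285,5,350,200);w=np.array([wpt(u,z,P)[:2] for u in m])
  for a in(blob(ply,285,5,350,70),blob(ply,285,130,350,200)):
    w=np.array([wpt(u,z,P)[:2] for u in a]);print(w.mean(0),cv2.minAreaRect((w*1e3).astype(np.float32)))
```

```text
[ 44  67 103] [163 210 233] [48 47 45] [ 72 118 176] [204 184 164]
[313  77  13  42 415] [319.27710843  97.42650602]Traceback (most recent call last):
  File "<stdin>", line 9, in <module>
  File "h.py", line 14, in wpt
    o,d=wray(uv,P);return o+d*(z-o[2])/d[2]
        ~~~~^^^^^^
  File "h.py", line 11, in wray
    d=np.array([*(v/max(r,1e-9)*np.sin(r)),np.cos(r)]);H=c['hand_eye'];p,M,_=P
                                                                       ^^^^^
ValueError: not enough values to unpack (expected 3, got 2)
```

```bash
sed -i 's/p,M,_=P/p,M=P[:2]/' h.py
cat >> h.py <<'E'
def blob(m,x0,y0,x1,y1):
    k=np.zeros(m.shape,np.uint8);k[y0:y1,x0:x1]=m[y0:y1,x0:x1];n,l,s,c=cv2.connectedComponentsWithStats(k)
    i=1+np.argmax(s[1:,4]);return np.argwhere(l==i)[:,::-1]
def plane(px,z,P):
    w=np.array([wpt(u,z,P)[:2] for u in px]);(c,s,a)=cv2.minAreaRect((w*1e3).astype(np.float32));print('mean',w.mean(0).round(4),'rect',np.round(c,1),np.round(s,1),round(a,1));return w
E
python3 - <<'E'
from h import *
P=np.load('P1.npz');P=(P['p'],P['M'])
im=cv2.imread('pics/w1.png').astype(int);b,g,r=im[...,0],im[...,1],im[...,2]
plane(blob((r<130)&(r>b+30),305,65,335,130),.112,P)
plane(blob((r<60)&(g<60),255,80,282,115),.075,P)
ply=(g>145)&(r>185)&(b>90)&(r>b+25)
w1=plane(blob(ply,285,5,350,70),.038,P);w2=plane(blob(ply,285,130,350,200),.038,P)
d=w1.mean(0)-w2.mean(0);print(np.degrees(np.arctan2(d[1],d[0])))
w=plane(blob((r<130)&(r>b+30),305,65,335,130),.112,P);u,s,v=np.linalg.svd(w-w.mean(0));print(np.degrees(np.arctan2(v[0,1],v[0,0])))
E
```

```text
mean [0.5557 0.3504] rect [555.6 350.4] [54.1 12.9] 86.0
mean [0.4847 0.3549] rect [485.2 355.1] [22.  18.5] 89.6
mean [0.5611 0.4405] rect [561.6 442.5] [84.3 54.8] 86.9Traceback (most recent call last):
  File "<stdin>", line 7, in <module>
  File "h.py", line 31, in plane
    w=np.array([wpt(u,z,P)[:2] for u in px]);(c,s,a)=cv2.minAreaRect((w*1e3).astype(np.float32));print('mean',w.mean(0).round(4),'rect',np.round(c,1),np.round(s,1),round(a,1));return w
                ~~~^^^^^^^
  File "h.py", line 14, in wpt
    o,d=wray(uv,P);return o+d*(z-o[2])/d[2]
        ~~~~^^^^^^
  File "h.py", line 10, in wray
    c=cams.calibration('wrist');K=c['K'];v=np.array([(uv[0]-K[0,2])/K[0,0],(uv[1]-K[1,2])/K[1,1]]);r=np.hypot(*v)
ValueError: time passes only in moves, steps and waits
```

```bash
python3 - <<'E'
s=open('h.py').read()
s=s.replace("def pose","_C={}\ndef cal(n):\n    if n not in _C:_C[n]=cams.calibration(n)\n    return _C[n]\ndef pose",1)
a,b=s.split("def pose",1);open('h.py','w').write(a+"def pose"+b.replace("cams.calibration(","cal("))
E
grep -n calib h.py
```

```text
7:    if n not in _C:_C[n]=cams.calibration(n)
```

>>> arm_command(series="26 1.3 25 0.07 0;26 1.3 25 0 0;26 1.3 25 0 0;26 1.3 25 0 0;0 0 0 0 0;0 0 30 0 0;0 0 30 0 0;0 0 30 0 0;0 0 30 0 0;0 0 25 0 0;0 0 16 0 0;0 0 0 0 0;0 0 0 0 0;0 0 0 0 0;0 0 0 0 0")

```text
time_s: 2.45
tool_pos: [0.5621, 0.3518, 0.0917]
tool_rot: [179.8, -0.1, 85.9]
force: [-0.3, -0.1, 0.8]
grip_width: 0.0869
grasp_force: 0.0
```

>>> arm_command(series="-1 -6.5 4 0 0;0 0 0 0 0;0 0 0 0 0;0 0 0 0 255;0 0 0 0 255;0 0 0 0 255;0 0 0 0 255;0 0 0 0 255;0 0 0 0 255;0 0 0 0 255;0 0 0 0 255;0 0 0 0 255;0 0 0 0 255;0 0 0 0 255", squeeze=40)

```text
time_s: 3.62
tool_pos: [0.5541, 0.351, 0.0856]
tool_rot: [180.0, 0.0, 86.0]
force: [0.3, -0.4, -0.2]
grip_width: 0.0216
grasp_force: 0.0
```

Run:
```python
from h import *
o=pose();print(o[0],o[2]['tool_rot'],o[2]['grip_width'],o[2]['grasp_force'],o[2]['force'],o[2]['qpos'])
```

```text
[0.55414517 0.35095761 0.08557432] [1.79992186e+02 1.04010320e-03 8.59888317e+01] 0.021597449296409332 0.0 [ 0.31719482 -0.35929783 -0.17168472] [-23.26585418  25.16541705 -14.64952391  90.79268021   6.82612859
  64.91455332 -43.49277788]
```

>>> arm_command(series="0 0 0 0 255;0 0 0 0 255;0 0 0 0 255;0 0 0 0 255;0 0 0 0 255;0 0 0 0 255;0 0 -10 0 255;0 0 -25 0 255;0 0 -30 0 255;0 0 -30 0 255;0 0 -30 0 255;0 0 -30 0 255;0 0 0 0 255;0 0 0 0 255;0 0 0 0 255")

```text
time_s: 4.87
tool_pos: [0.5522, 0.3501, 0.2373]
tool_rot: [-179.7, 0.2, 86.0]
force: [-0.5, 0.2, -9.1]
grip_width: 0.0134
grasp_force: 40.0
```

Run:
```python
from h import *
p,M,o=pose();print(p,o['tool_rot'],o['grip_width'],o['grasp_force'],o['force'])
snap('wrist','w2.png')
s0=cv2.imread('pics/side0.png')[185:260,270:370];c0=cv2.imread('pics/scene0.png')[180:250,260:350]
w0=cv2.imread('pics/wrist0.png')[95:255,150:310]
w=cv2.imread('pics/w2.png')
canvas=np.zeros((560,800,3),np.uint8)
for im,x,y,f in((s0,0,0,4),(c0,400,0,4),):
    a=cv2.resize(im,None,fx=f,fy=f,interpolation=cv2.INTER_CUBIC);h,wd=a.shape[:2];wd=min(wd,400);canvas[y:y+h,x:x+wd]=a[:, :wd]
canvas[305:560,0:400]=cv2.resize(w,(400,250)).repeat(1,0)[0:250] if False else cv2.resize(w,(400,255))
canvas[300:560,420:680]=cv2.resize(w0,(260,260),interpolation=cv2.INTER_CUBIC)
cv2.imwrite('pics/m1.png',canvas)
```

```text
[0.55216279 0.35013883 0.23729212] [-179.71597813    0.20049573   86.02598485] 0.013368826605974781 39.97742364183068 [-0.48345505  0.248465   -9.06613799]
```

View pics/m1.png

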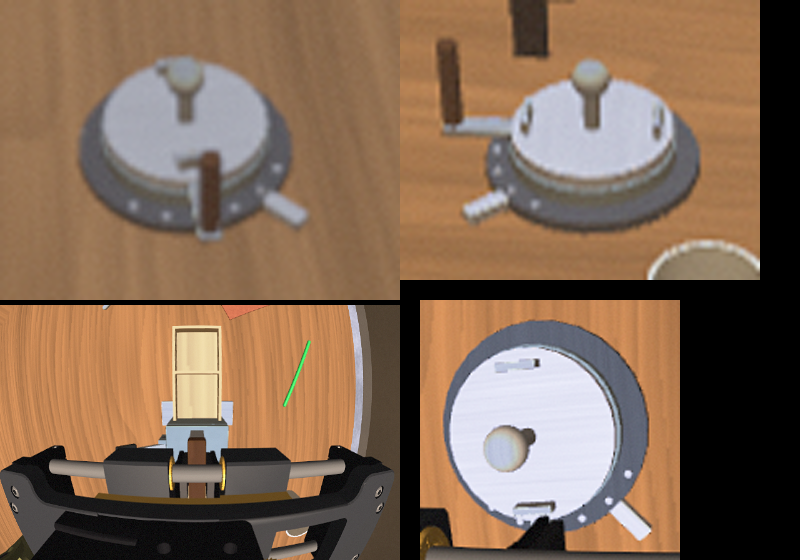

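Top row: the stand in side view (ball 316,204; peg top 322,223) and scene view (ball 307.5,199.5; peg top 272,190.5). Bottom: the caddy hangs straight in the fingers, and the wrist crop shows ball, lugs and tab.

Run:
```python
from h import *
P0=(np.array([.649484,-.0000224,.22149]),E([-179.896,.0041,90.0048]))
im=cv2.imread('pics/wrist0.png').astype(int);b,g,r=im[...,0],im[...,1],im[...,2]
# ball center
rays=[]
o,d=wray((203.5,186.1),P0);rays.append((o,d/np.linalg.norm(d)))
for n,uv in(('side',(316.2,204.2)),('scene',(307.5,199.5))):
    c=cal(n);d=E(c['rotation'])@np.linalg.inv(c['K'])@[*uv,1];rays.append((c['origin'],d/np.linalg.norm(d)));print(n,fixed(n,uv,.085))
print('w',wpt((203.5,186.1),.085,P0))
A=sum(np.eye(3)-np.outer(d,d) for o,d in rays);print('tri',np.linalg.solve(A,sum((np.eye(3)-np.outer(d,d))@o for o,d in rays)))
white=(b>180)&(g>180)&(r>180)
px=blob(white,150,100,275,240);w=plane(px,.04,P0)
dark=(r<150)&(abs(r-b)<35)
h=cv2.convexHull(np.vstack([blob((r<b+20),150,95,300,215)]).astype(np.int32))[:,0]
w=np.array([wpt(u,.03,P0)[:2] for u in h]);
# lugs centre from crop coords (top face z .054)
f=lambda x,y:(150+(x-420)*160/260,95+(y-300)*160/260)
for n,u,z in(('lugN',f(517,366),.054),('lugS',f(534,508),.054),('tab',f(630,522),.03),('dot1',f(627,475),.03),('dot2',f(615,502),.03),('dot3',f(582,518),.03)):print(n,wpt(u,z,P0).round(4))
print('peg',fixed('side',(322.5,223.2),.115),fixed('scene',(271.7,190.8),.115))
print('tab',fixed('scene',(260+85/4,180+205/4),.03),fixed('side',(270+285/4,185+207/4),.03))
```

```text
side [0.53482941 0.00549196 0.085     ]
scene [0.53205651 0.01028226 0.085     ]
w [0.53440318 0.00940804 0.085     ]
tri [0.53392894 0.00910582 0.0841058 ]
mean [0.5363 0.0117] rect [533.4   9.6] [126.6 126.2] 26.6
lugN [0.5332 0.06   0.054 ]
lugS [ 0.5393 -0.04    0.054 ]
tab [ 0.6052 -0.058   0.03  ]
dot1 [ 0.6042 -0.0219  0.03  ]
dot2 [ 0.5945 -0.0424  0.03  ]
dot3 [ 0.5687 -0.0552  0.03  ]
peg [ 0.54166394 -0.10105802  0.115     ] [ 0.54156884 -0.09815319  0.115     ]
tab [ 0.62739786 -0.05569577  0.03      ] [ 0.6008951  -0.08368523  0.03      ]
```

Run:
```python
from h import *
P=pose();im=cv2.imread('pics/w2.png').astype(int);b,g,r=im[...,0],im[...,1],im[...,2]
px=blob((g>145)&(r>180)&(b>85)&(r>b+15),250,10,380,190);print(px.min(0),px.max(0))
u0,v0=px.min(0);u1=px.max(0)[0]
top=px[px[:,1]<=v0+2].mean(0)
for u in((px[px[:,1]<=v0+2][:,0].min(),v0),(px[px[:,1]<=v0+2][:,0].max(),v0)):
    print('tool frame',(P[1].T@(wpt(u,.1937,P)-P[0])*1e3).round(1))
to([.534,.0093,.2373],4)
```

```text
[268  16] [368 181]
tool frame [142.9  13.5  42.2]
tool frame [142.9  14.2  42.2]
now [0.5521 0.3499 0.2366] [-179.7    0.2   86. ] shift [-341.     5.6    0.7] turn 1.431
```

Run:
```python
from h import *
P=pose();im=cv2.imread('pics/w2.png').astype(int)
for c in(295,315,335):print(c,[tuple(im[y,c]) for y in range(26,46)])
for v in(60,80):print(v,[(x,tuple(im[v,x])) for x in list(range(270,286))+list(range(346,360))])
for v in(32,33,34,35,36):print(v,(P[1].T@(wpt((315,v),.1937,P)-P[0])*1e3).round(1))
for u in(276,278,280,350,352,354):print(u,(P[1].T@(wpt((u,60),.1937,P)-P[0])*1e3).round(1))
```

```text
295 [(np.int64(80), np.int64(131), np.int64(193)), (np.int64(86), np.int64(134), np.int64(198)), (np.int64(81), np.int64(132), np.int64(194)), (np.int64(83), np.int64(131), np.int64(194)), (np.int64(79), np.int64(127), np.int64(188)), (np.int64(75), np.int64(122), np.int64(181)), (np.int64(135), np.int64(178), np.int64(222)), (np.int64(174), np.int64(223), np.int64(241)), (np.int64(172), np.int64(221), np.int64(240)), (np.int64(176), np.int64(225), np.int64(244)), (np.int64(121), np.int64(162), np.int64(196)), (np.int64(48), np.int64(77), np.int64(106)), (np.int64(54), np.int64(85), np.int64(112)), (np.int64(52), np.int64(82), np.int64(109)), (np.int64(53), np.int64(83), np.int64(112)), (np.int64(45), np.int64(72), np.int64(97)), (np.int64(100), np.int64(136), np.int64(166)), (np.int64(159), np.int64(208), np.int64(235)), (np.int64(172), np.int64(221), np.int64(240)), (np.int64(169), np.int64(218), np.int64(238))]
315 [(np.int64(78), np.int64(123), np.int64(179)), (np.int64(79), np.int64(123), np.int64(180)), (np.int64(78), np.int64(121), np.int64(179)), (np.int64(76), np.int64(121),
[... 4454 characters left out ...]
.int64(244))), (352, (np.int64(178), np.int64(224), np.int64(242))), (353, (np.int64(168), np.int64(218), np.int64(241))), (354, (np.int64(145), np.int64(196), np.int64(233))), (355, (np.int64(86), np.int64(139), np.int64(208))), (356, (np.int64(90), np.int64(143), np.int64(209))), (357, (np.int64(91), np.int64(146), np.int64(215))), (358, (np.int64(95), np.int64(150), np.int64(219))), (359, (np.int64(93), np.int64(151), np.int64(220)))]
32 [130.9  -0.4  42.4]
33 [130.2  -0.4  42.4]
34 [129.5  -0.4  42.4]
35 [128.7  -0.4  42.4]
36 [128.   -0.4  42.4]
276 [111.7 -26.   42.6]
278 [111.6 -24.7  42.6]
280 [111.6 -23.4  42.6]
350 [111.5  22.5  42.3]
352 [111.5  23.8  42.3]
354 [111.6  25.1  42.3]
```

>>> arm_command(series="-10 0 0 0 255;-20 0 0 0 255;-30 1 0 0 255;-30 1 0 0 255;-30 1 0 0 255;-30 1 0 0 255;-30 1 0 0 255;-30 1 0 0 255;-30 0 0 0 255;-30 0 0 0 255;-30 0 0 0 255;-24 0 0 0 255;-12 0 0 0 255;-5 0 0 0 255;0 0 0 0 255")

```text
time_s: 6.17
tool_pos: [0.5355, 0.0094, 0.2397]
tool_rot: [-179.9, -0.0, 85.9]
force: [0.4, -0.4, -6.3]
grip_width: 0.0137
grasp_force: 40.0
```

>>> arm_command(series="0 0 0 0.06 255;0 0 0 0.11 255;0 0 0 0.123 255;0 0 0 0.123 255;0 0 0 0.123 255;0 0 0 0.123 255;0 0 0 0.123 255;0 0 0 0.123 255;0 0 0 0.123 255;0 0 0 0.123 255;0 0 0 0.123 255;0 0 0 0.11 255;0 0 0 0.044 255;0 0 0 0 255;0 0 0 0 255;0 0 0 0 255;0 0 0 0 255")

```text
time_s: 7.58
tool_pos: [0.5362, 0.0112, 0.2404]
tool_rot: [-180.0, 0.0, 4.1]
force: [-0.6, -0.4, -6.6]
grip_width: 0.0138
grasp_force: 40.0
```

Run:
```python
from h import *
to([.5347,.0088,.2373],4)
im,P=snap('wrist');a=snap('scene')[0];print(P[2]['grip_width'],P[2]['force'])
s=snap('side')[0]
c=np.zeros((600,800,3),np.uint8);c[:250,:400]=cv2.resize(im,(400,250));c[:250,400:]=cv2.resize(s[100:300,200:420],(400,250));c[250:600,:600]=cv2.resize(a[120:280,220:440],(600,350))
cv2.imwrite('pics/m2.png',c)
```

```text
now [0.5362 0.0112 0.2404] [-180.     0.     4.1] shift [-1.6  2.3  3.1] turn 0.002
0.013823633570942432 [-0.61114849 -0.42328835 -6.6277146 ]
```

View pics/m2.png

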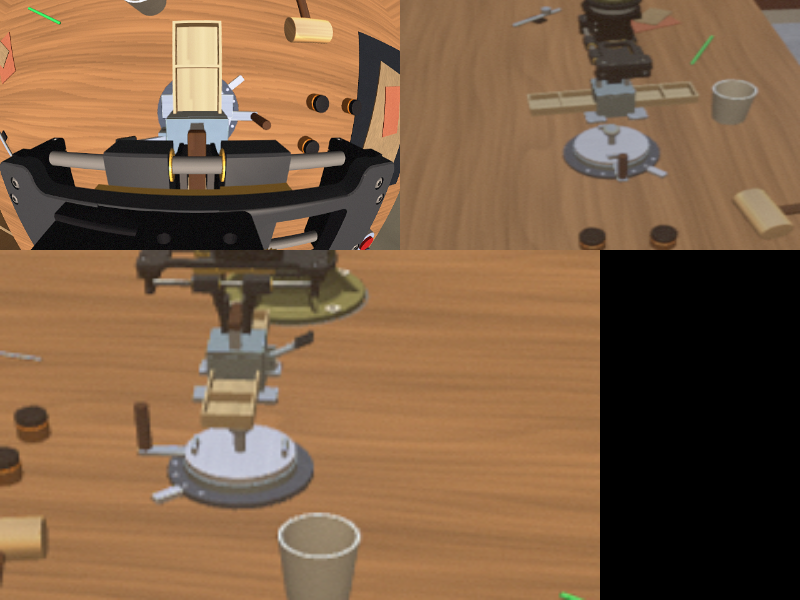

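The caddy hangs level above the stand with its lever on the left (+y) side away from the crank; ready to lower.

>>> arm_command(series="-1.5 2.3 10 0 255;0 0 15 0 255;0 0 15 0 255;0 0 5 0 255;0 0 0 0 255;0 0 0 0 255;0 0 0 0 255;0 0 0 0 255")

```text
time_s: 8.4
tool_pos: [0.5357, 0.008, 0.1967]
tool_rot: [180.0, -0.1, 4.0]
force: [0.5, -0.3, -7.8]
grip_width: 0.0136
grasp_force: 40.0
```

Run:
```python
from h import *
to([.5347,.0088,.1256],4);print(pose()[2]['force'])
```

```text
now [0.5357 0.008  0.1967] [ 1.8e+02 -1.0e-01  4.0e+00] shift [-1.1 -0.9 71.1] turn 0.0
[ 0.46157147 -0.3488219  -7.7961191 ]
```

>>> arm_command(series="-1 -0.8 5 0 255;0 0 6 0 255;0 0 6 0 255;0 0 6 0 255;0 0 6 0 255;0 0 6 0 255;0 0 0 0 255;0 0 0 0 255")

```text
time_s: 9.07
tool_pos: [0.5335, 0.0087, 0.1599]
tool_rot: [180.0, 0.1, 4.0]
force: [-0.3, -0.1, -7.1]
grip_width: 0.0135
grasp_force: 40.0
```

>>> arm_command(series="0 0 6 0 255;0 0 6 0 255;0 0 6 0 255;0 0 6 0 255;0 0 4 0 255;0 0 3 0 255;0 0 0 0 255;0 0 0 0 255")

```text
time_s: 9.73
tool_pos: [0.5338, 0.0087, 0.1295]
tool_rot: [180.0, 0.0, 4.0]
force: [0.3, 0.1, -7.2]
grip_width: 0.0128
grasp_force: 40.0
```

>>> arm_command(series="0 0 2 0 255;0 0 2 0 255;0 0 1 0 255;0 0 0 0 255;0 0 0 0 255;0 0 0 0 255")

```text
time_s: 10.23
tool_pos: [0.5345, 0.0082, 0.1255]
tool_rot: [180.0, -0.1, 4.0]
force: [-0.4, -2.3, 0.5]
grip_width: 0.0137
grasp_force: 40.0
```

>>> arm_command(series="0 0 0 0 150;0 0 0 0 150;0 0 0 0 150;0 0 0 0 150;0 0 0 0 150;0 0 0 0 150;0 0 -10 0 150;0 0 -20 0 150;0 0 -30 0 150;0 0 -30 0 150;0 0 -30 0 150;0 0 -30 0 255;0 0 0 0 255;0 0 0 0 255;0 0 0 0 255")

```text
time_s: 11.48
tool_pos: [0.5337, 0.0087, 0.2747]
tool_rot: [180.0, -0.0, 4.0]
force: [0.7, 0.3, -0.5]
grip_width: 0.0169
grasp_force: 0.0
```

Run:
```python
from h import *
im,P=snap('wrist','w3.png');s=snap('side')[0];a=snap('scene')[0];np.savez('P3.npz',p=P[0],M=P[1])
print(P[0],P[2]['tool_rot'])
c=np.zeros((600,800,3),np.uint8);c[:300,:480]=cv2.resize(im,(480,300));c[300:,:400]=cv2.resize(s[150:275,240:410],(400,300),interpolation=3);c[300:,400:]=cv2.resize(a[140:260,240:400],(400,300),interpolation=3)
cv2.imwrite('pics/m3.png',c)
```

```text
[0.53365428 0.00874143 0.27465044] [ 1.79997970e+02 -6.54512602e-03  4.00544366e+00]
```

View pics/m3.png

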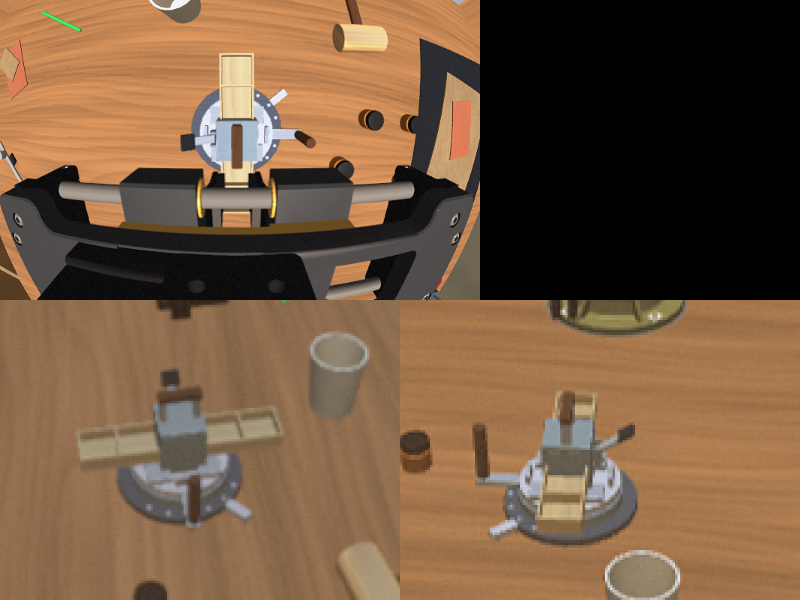

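Caddy sits level on the ball with its foot between the lugs; the lever (wrist pixel ~249,189) is raised on the side away from the crank peg (~408,185).

Run:
```python
from h import *
P=np.load('P3.npz');P=(P['p'],P['M']);im=cv2.imread('pics/w3.png').astype(int);b,g,r=im[...,0],im[...,1],im[...,2]
plane(blob((r<130)&(r>b+30),303,160,330,228),.152,P)
plane(blob((r<75)&(g<75)&(r<b+20),235,172,262,205),.115,P)
w=plane(blob((r<130)&(r>b+25)&(r>1.3*g),390,168,425,200),.1,P)
to([.5286,.0871,.130])
```

```text
mean [0.5358 0.0084] rect [535.2   8.7] [54.2 12.5] 4.2
mean [0.5291 0.0787] rect [529.3  78.7] [24.1 20.3] 3.9
mean [ 0.5429 -0.0951] rect [542.9 -94.6] [36.9 15.4] 63.3
now [0.5331 0.0087 0.2732] [1.8e+02 1.0e-01 4.0e+00] shift [  1.3 -78.6 143.2] turn None
```

>>> arm_command(series="0.5 -26 0 0 255;0.5 -26 0 0 255;0 -26 20 0 255;0 0 30 0 255;0 0 30 0 255;0 0 30 0 255;0 0 20 0 255;0 0 12 0 255;0 0 0 0 255;0 0 0 0 255;0 0 6 0 255;0 0 5 0 255;0 0 5 0 255;0 0 5 0 255;0 0 5 0 255;0 0 5 0 255;0 0 0 0 255;0 0 0 0 255")

```text
time_s: 13.13
tool_pos: [0.5292, 0.0858, 0.1013]
tool_rot: [179.9, 0.0, 4.0]
force: [-0.1, -0.2, 0.4]
grip_width: 0.0005
grasp_force: 0.0
```

>>> arm_command(series="0 0 4 0 255;0 0 4 0 255;0 0 3 0 255;0 0 2 0 255;0 0 0 0 255;0 0 0 0 255")

```text
time_s: 13.63
tool_pos: [0.5299, 0.087, 0.0898]
tool_rot: [-180.0, -0.1, 4.0]
force: [-3.3, 1.5, 9.5]
grip_width: 0.0008
grasp_force: 4.5
```

>>> arm_command(series="0 0 -15 0 255;0 0 -35 0 255;0 0 -40 0 255;0 0 -40 0 255;0 0 -30 0 255;-10 30 -20 0 0;-14 39 -20 0 0;-14 40 -20 0 0;-14 40 -20 0 0;-14 40 -20 0 0;-14 40 0 0 0;-14 40 0 0 0;-14 40 0 0 0;-14 40 0 0 0;-14 39 0 0 0;0 0 0 0 0;0 0 0 0 0;0 0 0 0 0;0 0 0 0 0")

```text
time_s: 15.22
tool_pos: [0.427, -0.2883, 0.3395]
tool_rot: [-180.0, 0.0, 4.1]
force: [-0.3, -0.5, 0.0]
grip_width: 0.0831
grasp_force: 0.0
```

Run:
```python
from h import *
im,P=snap('wrist','w4.png');s=snap('side','s4.png')[0];a=snap('scene','c4.png')[0];np.savez('P4.npz',p=P[0],M=P[1])
print(P[0],P[2]['tool_rot'])
c=np.zeros((600,800,3),np.uint8);c[:350,:560]=cv2.resize(im,(560,350));c[350:,:400]=cv2.resize(s[150:256,240:410],(400,250),interpolation=3);c[350:,400:]=cv2.resize(a[150:250,240:400],(400,250),interpolation=3)
cv2.imwrite('pics/m4.png',c)
```

```text
[ 0.42695893 -0.28830062  0.33954923] [-1.79954987e+02  3.21777751e-02  4.14153582e+00]
```

View pics/m4.png

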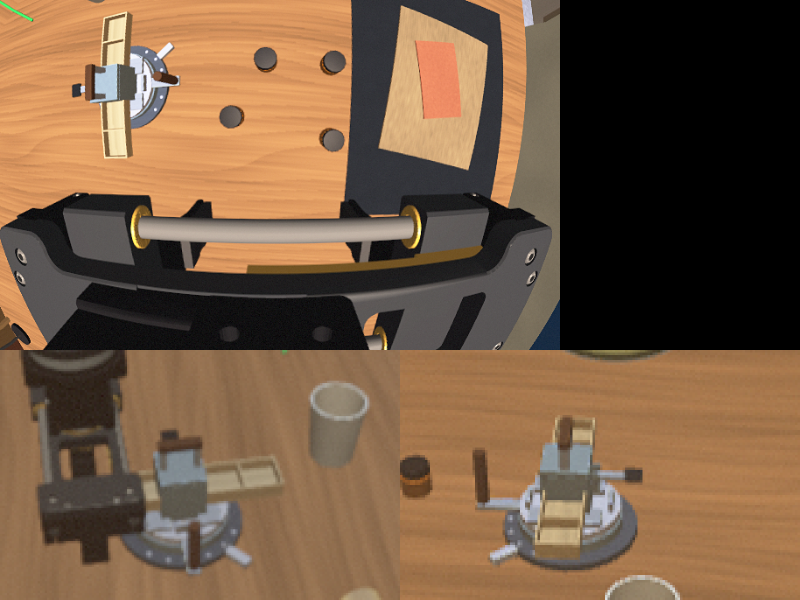

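The lever is down flat, caddy still seated; the four jar caps are in the wrist view at about (303,67), (380,71), (264,134), (380,160).

```bash
cat >> h.py <<'E'
def caps(im,P,x0=230,y0=0,x1=400,y1=210,z=.044):
    im=im.astype(int);m=((im.max(2)<95)&(im.max(2)-im.min(2)<25)).astype(np.uint8);k=np.zeros_like(m);k[y0:y1,x0:x1]=m[y0:y1,x0:x1]
    cs,_=cv2.findContours(k,cv2.RETR_EXTERNAL,cv2.CHAIN_APPROX_NONE)
    for c in cs:
        if 150<cv2.contourArea(c)<2500:
            (u,v),(a,b),t=cv2.fitEllipse(c);p=wpt((u,v),z,P);e=wpt((u+max(a,b)/2,v),z,P);print('cap px',round(u),round(v),'axes',round(a),round(b),'at',p.round(4),'rad',round(np.hypot(*(e-p)[:2]),4))
E
python3 - <<'E'
from h import *
P=np.load('P4.npz');P=(P['p'],P['M']);caps(cv2.imread('pics/w4.png'),P);to([.4427,-.2883,.35])
E
```

```text
cap px 264 133 axes 22 24 at [ 0.4787 -0.2087  0.044 ] rad 0.0179
cap px 382 70 axes 24 24 at [ 0.587  -0.3751  0.044 ] rad 0.0186
cap px 303 67 axes 23 24 at [ 0.581  -0.2596  0.044 ] rad 0.0175
now [ 0.427  -0.2885  0.3399] [-180.     0.     4.2] shift [ 15.7   1.  -10.1] turn None
```

>>> arm_command(series="26 -3 30 0 0;26 -3 30 0 0;26 -3 30 0 0;26 -3 30 0 0;26 -3 30 0 0;26 -3 30 0 0;0 0 30 0 0;0 0 30 0 0;0 0 30 0 0;0 0 30 0 0;0 0 12 0 0;0 0 4 0 0;0 0 0 0 0;0 0 0 0 0;0 0 0 0 0")

```text
time_s: 16.62
tool_pos: [0.5824, -0.2616, 0.0265]
tool_rot: [179.9, -0.2, 4.0]
force: [0.2, 0.8, 0.6]
grip_width: 0.087
grasp_force: 0.0
```

Run:
```python
from h import *
to([.581,-.2596,.023],4)
```

```text
now [ 0.5824 -0.2616  0.0265] [179.9  -0.2   4. ] shift [-1.3 -2.2  3.5] turn 0.0
```

>>> arm_command(series="-1.3 -2 3.5 0 0;0 0 0 0 255;0 0 0 0 255;0 0 0 0 255;0 0 0 0 255;0 0 0 0 255;0 0 0 0 255;0 0 0 0 255;0 0 0 0 255;0 0 0 0 255;0 0 0 0 255;0 0 -5 0 255;0 0 -15 0 255;0 0 -30 0 255;0 0 -35 0 255;0 0 -35 0 255;0 0 -30 0 255;0 0 0 0 255;0 0 0 0 255", squeeze=20)

```text
time_s: 18.2
tool_pos: [0.5805, -0.2597, 0.1733]
tool_rot: [179.9, -0.3, 4.0]
force: [-0.0, 1.0, -1.0]
grip_width: 0.0395
grasp_force: 20.0
```

Run:
```python
from h import *
p,M,o=pose();print(o['grip_width'],o['grasp_force'])
to([.6402,.0164,.173],4)
P=np.load('P3.npz');P=(P['p'],P['M'])
# far wing in w3: outer far corners for pocket check
for s in(57,106,132):print(s,proj([.5345+s*.9976e-3,.009+s*.0698e-3,.082],P).round(1))
im=cv2.imread('pics/w3.png').astype(int)
for u in(315,):print([(v,int(im[v,u,0])) for v in range(64,84)])
```

```text
0.039528621891566654 19.99990930315107
now [ 0.5805 -0.2597  0.1733] [179.9  -0.3   4. ] shift [ 7.880e+01 -2.713e+02  1.000e-01] turn -0.0
57 [315.  133.8]
106 [314.9  91.2]
132 [314.9  69. ]
[(64, 88), (65, 92), (66, 91), (67, 90), (68, 89), (69, 82), (70, 123), (71, 169), (72, 167), (73, 117), (74, 46), (75, 107), (76, 176), (77, 171), (78, 169), (79, 168), (80, 171), (81, 169), (82, 169), (83, 168)]
```

>>> arm_command(series="5 -15 0 0 255;9 -33 0 0 255;10 -34 0 0 255;10 -34 0 0 255;10 -34 0 0 255;10 -34 0 0 255;10 -34 0 0 255;10 -34 0 0 255;4.8 -19.3 0 0 255;0 0 0 0 255;0 0 20 0 255;0 0 10 0 255;0 0 0 0 255;0 0 0 0 255;0 0 0 0 255")

```text
time_s: 19.45
tool_pos: [0.6388, 0.0162, 0.1405]
tool_rot: [180.0, 0.0, 3.9]
force: [0.2, 0.0, -1.4]
grip_width: 0.04
grasp_force: 20.0
```

Run:
```python
from h import *
to([.6402,.0164,.089],4)
```

```text
now [0.6388 0.0162 0.1405] [180.    0.    3.9] shift [ 1.4 -0.1 51.5] turn -0.001
```

>>> arm_command(series="1 0 10 0 255;0 0 10 0 255;0 0 10 0 255;0 0 8 0 255;0 0 6 0 255;0 0 4 0 255;0 0 2 0 255;0 0 0 0 255;0 0 0 0 255;0 0 0 0 255")

```text
time_s: 20.28
tool_pos: [0.6387, 0.0165, 0.092]
tool_rot: [180.0, 0.1, 4.0]
force: [-7.8, -0.8, 10.1]
grip_width: 0.0394
grasp_force: 20.0
```

>>> arm_command(series="-1.5 0 0 0 255;0 0 0 0 255;0 0 0 0 255")

```text
time_s: 20.53
tool_pos: [0.6384, 0.0165, 0.0921]
tool_rot: [180.0, -0.0, 4.0]
force: [-4.5, -0.5, 10.0]
grip_width: 0.0398
grasp_force: 20.0
```

>>> arm_command(series="-1.5 0 -1 0 255;0 0 0 0 255;0 0 0 0 90;0 0 0 0 90;0 0 0 0 60;0 0 0 0 60;0 0 0 0 60;0 0 -10 0 60;0 0 -20 0 60;0 0 -30 0 60;0 0 -30 0 60;0 0 -20 0 0;0 0 -10 0 0;0 0 0 0 0;0 0 0 0 0")

```text
time_s: 21.78
tool_pos: [0.6368, 0.0169, 0.2114]
tool_rot: [180.0, -0.0, 4.0]
force: [-0.6, 0.9, -0.9]
grip_width: 0.0831
grasp_force: 0.0
```

Run:
```python
from h import *
im,P=snap('wrist','w5.png');s=snap('side','s5.png')[0];a=snap('scene','c5.png')[0];np.savez('P5.npz',p=P[0],M=P[1])
print(P[0],P[2]['tool_rot'])
c=np.zeros((600,800,3),np.uint8);c[:300,:480]=cv2.resize(im,(480,300));c[300:,:400]=cv2.resize(s[130:280,240:440],(400,300),interpolation=3);c[300:,400:]=cv2.resize(a[140:260,240:400],(400,300),interpolation=3)
cv2.imwrite('pics/m5.png',c)
```

```text
[0.63682718 0.016926   0.21135634] [ 1.79998920e+02 -6.63170048e-03  4.00568688e+00]
```

View pics/m5.png

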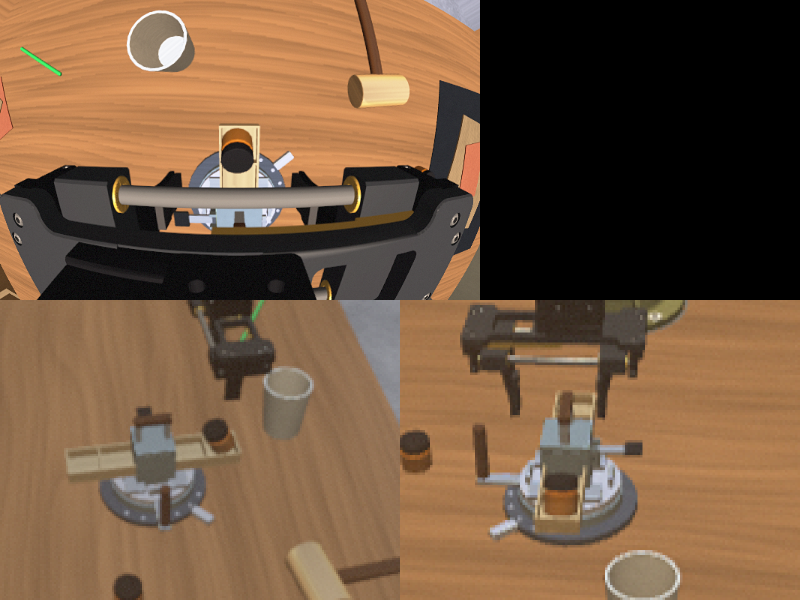

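Run:
```python
from h import *
P=np.load('P5.npz');P=(P['p'],P['M']);im=cv2.imread('pics/w5.png');caps(im,P,270,150,370,250,z=.110)
f=lambda s,z:[.5345+s*.9976e-3,.009+s*.0698e-3,z]
for s in(57,81.5,106,132):print(s,'floor',proj(f(s,.066),P).round(),'walltop',proj(f(s,.082),P).round(),'cap',proj(f(s,.110),P).round(),'side',fproj('side',f(s,.110)).round(1),'scene',fproj('scene',f(s,.110)).round(1))
c=np.zeros((600,800,3),np.uint8)
c[:,:400]=cv2.resize(im[150:300,260:360],(400,600),interpolation=3)
s=cv2.imread('pics/s5.png');c[:300,400:]=cv2.resize(s[170:245,310:410],(400,300),interpolation=3)
a=cv2.imread('pics/c5.png');c[300:,400:]=cv2.resize(a[180:255,270:370],(400,300),interpolation=3)
cv2.imwrite('pics/m6.png',c)
```

```text
cap px 316 210 axes 40 43 at [0.6302 0.0159 0.11  ] rad 0.019
57 floor [316. 235.] walltop [316. 240.] cap [316. 251.] side [334.6 195.3] scene [305.  204.4]
81.5 floor [316. 212.] walltop [316. 217.] cap [316. 226.] side [342.6 194.3] scene [304.2 209.4]
106 floor [316. 189.] walltop [316. 192.] cap [316. 199.] side [350.5 193.4] scene [303.4 214.6]
132 floor [316. 163.] walltop [316. 165.] cap [316. 169.] side [358.8 192.4] scene [302.6 220.2]
```

View pics/m6.png

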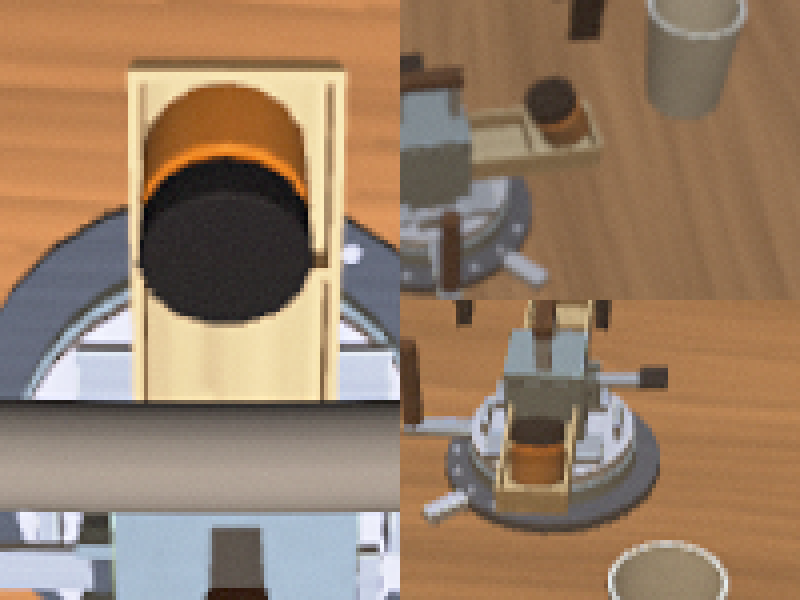

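The crop shows jar 1 tilted: its far base edge rests on the outer end wall, because the jar sat ahead of the finger centre. I will re-grip it across the row direction, so the flat pads stand it upright and centre it.

Run:
```python
from h import *
p,M,o=pose();print(o['qpos'].round(1))
f=lambda s,z:[.5345+s*.9976e-3,.009+s*.0698e-3,z]
to(f(101,.094),-86);to(f(101,.094),94)
P=np.load('P4.npz');P=(P['p'],P['M']);im=cv2.imread('pics/w4.png').astype(int).max(2)
for u,v in((303,67),(382,70),(264,133)):print([int(x) for x in im[v-18:v+18:2,u]])
```

```text
[ -9.5  17.1   7.   86.5  -2.1  76.8 -88.4]
now [0.6358 0.0169 0.2094] [180.    0.2   4. ] shift [ -0.2   0.8 115.4] turn 1.571
now [0.6358 0.0169 0.2094] [180.    0.2   4. ] shift [ -0.2   0.8 115.4] turn -1.571
[235, 230, 212, 78, 86, 86, 92, 95, 97, 99, 101, 106, 112, 113, 113, 50, 89, 202]
[210, 221, 228, 60, 83, 82, 87, 89, 90, 97, 97, 97, 106, 108, 111, 34, 106, 220]
[235, 235, 228, 93, 102, 96, 100, 102, 100, 103, 99, 99, 100, 100, 99, 95, 245, 237]
```

>>> arm_command(series="0 0 0 -0.08 0;0 0 0 -0.124 0;0 0 0 -0.124 0;0 0 0 -0.124 0;0 0 0 -0.124 0;0 0 0 -0.124 0;0 0 0 -0.124 0;0 0 0 -0.124 0;0 0 0 -0.124 0;0 0 0 -0.124 0;0 0 0 -0.124 0;0 0 0 -0.124 0;0 0 0 -0.124 0;0 0 0 -0.003 0;0 0 0 0 0;0 0 0 0 0;0 0 0 0 0")

```text
time_s: 23.35
tool_pos: [0.6368, 0.0168, 0.211]
tool_rot: [-180.0, 0.0, 93.9]
force: [0.3, -0.7, -0.5]
grip_width: 0.0872
grasp_force: 0.0
```

Run:
```python
from h import *
f=lambda s,z:[.5345+s*.9976e-3,.009+s*.0698e-3,z]
to(f(101,.094),94)
```

```text
now [0.6368 0.0168 0.211 ] [-180.     0.    93.9] shift [ -0.7  -1.5 117. ] turn -0.002
```

>>> arm_command(series="-0.7 -1.5 25 0 0;0 0 30 0 0;0 0 30 0 0;0 0 20 0 0;0 0 10 0 0;0 0 2 0 0;0 0 0 0 0;0 0 0 0 0;0 0 0 0 255;0 0 0 0 255;0 0 0 0 255;0 0 0 0 255;0 0 0 0 255;0 0 0 0 255;0 0 0 0 255;0 0 0 0 255;0 0 0 0 255;0 0 0 0 255;0 0 0 0 255", squeeze=15)

```text
time_s: 24.93
tool_pos: [0.6352, 0.016, 0.0945]
tool_rot: [-180.0, 0.0, 94.0]
force: [-1.8, 0.0, 1.7]
grip_width: 0.047
grasp_force: 14.3
```

Run:
```python
from h import *
f=lambda s,z:[.5345+s*.9976e-3,.009+s*.0698e-3,z]
to(f(105,.094),94);print(pose()[2]['grip_width'],pose()[2]['force'])
```

```text
now [0.6352 0.016  0.0945] [-180.    0.   94.] shift [0.  4.1 0.5] turn 0.0
0.04696012598365801 [-1.81961711  0.01875327  1.68910388]
```

>>> arm_command(series="0 0 -5 0 255;0 0 -8 0 255;0 0 -12 0 255;0 0 0 0 255;0 0 0 0 255;0 0 0 0 255", squeeze=20)

```text
time_s: 25.43
tool_pos: [0.6357, 0.0161, 0.1198]
tool_rot: [180.0, 0.0, 94.0]
force: [0.1, 0.5, -0.7]
grip_width: 0.0462
grasp_force: 18.2
```

>>> arm_command(series="0 1.6 0 0 255;0 0 8 0 255;0 0 8 0 255;0 0 6 0 255;0 0 3 0 255;0 0 0 0 255;0 0 0 0 255;0 0 0 0 255")

```text
time_s: 26.1
tool_pos: [0.6363, 0.0161, 0.0944]
tool_rot: [-179.9, 0.0, 94.0]
force: [-3.7, -0.1, 1.0]
grip_width: 0.0462
grasp_force: 18.5
```

>>> arm_command(series="0 0 -8 0 255;0 -3 0 0 255;0 0 0 0 255;0 0 8 0 255;0 0 1 0 255;0 0 0 0 255;0 0 0 0 255")

```text
time_s: 26.68
tool_pos: [0.6345, 0.016, 0.094]
tool_rot: [179.9, 0.0, 94.0]
force: [0.5, -0.4, 3.4]
grip_width: 0.0463
grasp_force: 19.0
```

>>> arm_command(series="0 0 0 0 112;0 0 0 0 105;0 0 0 0 98;0 0 0 0 90;0 0 0 0 90;0 0 0 0 90;0 0 0 0 255;0 0 0 0 255;0 0 0 0 255;0 0 0 0 255;0 0 0 0 255;0 0 0 0 255", squeeze=8)

```text
time_s: 27.68
tool_pos: [0.6341, 0.016, 0.0935]
tool_rot: [-180.0, 0.0, 94.0]
force: [-0.1, -0.3, -0.0]
grip_width: 0.0481
grasp_force: 7.2
```

Run:
```python
from h import *
P=np.load('P5.npz');P=(P['p'],P['M']);im=cv2.imread('pics/w5.png').astype(int);b,g,r=im[...,0],im[...,1],im[...,2]
m=(g>150)&(b>95)&(r>b+20)
ply=blob(m,280,155,360,250)
for v in(170,176,184,196,210,225,240,246):
    u=ply[ply[:,1]==v][:,0]
    if len(u):
        a,c=wpt((u.min()-.5,v),.082,P),wpt((u.max()+.5,v),.082,P);print(v,u.min(),u.max(),'w',round((a[1]-c[1])*1e3,1),'mid',((a+c)/2).round(4))
print('end row',ply[:,1].min(),wpt((319,ply[:,1].min()-.5),.082,P).round(4))
P3=np.load('P3.npz');P=(P3['p'],P3['M']);im=cv2.imread('pics/w3.png').astype(int);b,g,r=im[...,0],im[...,1],im[...,2]
ply=blob((g>150)&(b>95)&(r>b+20),280,60,350,160)
for v in(75,90,105,120,135,150):
    u=ply[ply[:,1]==v][:,0]
    if len(u):a,c=wpt((u.min()-.5,v),.082,P),wpt((u.max()+.5,v),.082,P);print('w3',v,'w',round((a[1]-c[1])*1e3,1),'mid',((a+c)/2).round(4))
p,M,o=pose();print(p,o['grip_width'])
```

```text
170 291 346 w 53.1 mid [0.6627 0.0158 0.082 ]
176 292 346 w 52.3 mid [0.6569 0.0149 0.082 ]
184 292 346 w 52.6 mid [0.6492 0.0144 0.082 ]
196 292 346 w 53.1 mid [0.6374 0.0135 0.082 ]
210 292 345 w 52.7 mid [0.6234 0.013  0.082 ]
225 292 344 w 52.4 mid [0.6079 0.0124 0.082 ]
240 293 344 w 52.2 mid [0.5921 0.0108 0.082 ]
246 293 344 w 52.6 mid [0.5856 0.0103 0.082 ]
end row 167 [0.6659 0.0156 0.082 ]
w3 75 w 53.0 mid [0.6601 0.0179 0.082 ]
w3 90 w 53.0 mid [0.6426 0.0167 0.082 ]
w3 105 w 53.0 mid [0.6252 0.0155 0.082 ]
w3 120 w 52.0 mid [0.608  0.0137 0.082 ]
w3 135 w 52.2 mid [0.5909 0.0125 0.082 ]
w3 150 w 52.5 mid [0.5737 0.0113 0.082 ]
[0.63405913 0.01600119 0.09348759] 0.04812018672904525
```

>>> arm_command(series="0 0 -10 0 255;0 0 -15 0 255;0 0 -15 0 255;0 0 -15 0 255;0 0 0 0 255;0 0 0 0 255;0 0 0 0 255", squeeze=15)

```text
time_s: 28.27
tool_pos: [0.6336, 0.016, 0.1479]
tool_rot: [-179.9, 0.0, 94.0]
force: [-0.1, -0.0, -1.6]
grip_width: 0.0438
grasp_force: 14.0
```

Run:
```python
from h import *
im,P=snap('wrist','w6.png');s=snap('side','s6.png')[0];a=snap('scene','c6.png')[0];np.savez('P6.npz',p=P[0],M=P[1])
print(P[0],P[2]['tool_rot'],P[2]['grip_width'])
c=np.zeros((600,800,3),np.uint8);c[:300,:480]=cv2.resize(im,(480,300));c[300:,:400]=cv2.resize(s[160:235,310:410],(400,300),interpolation=3);c[300:,400:]=cv2.resize(a[170:245,265:365],(400,300),interpolation=3)
cv2.imwrite('pics/m7.png',c)
```

```text
[0.6335975  0.01598609 0.14785116] [-1.79940945e+02  1.46828224e-03  9.40128249e+01] 0.043834633648035526
```

View pics/m7.png

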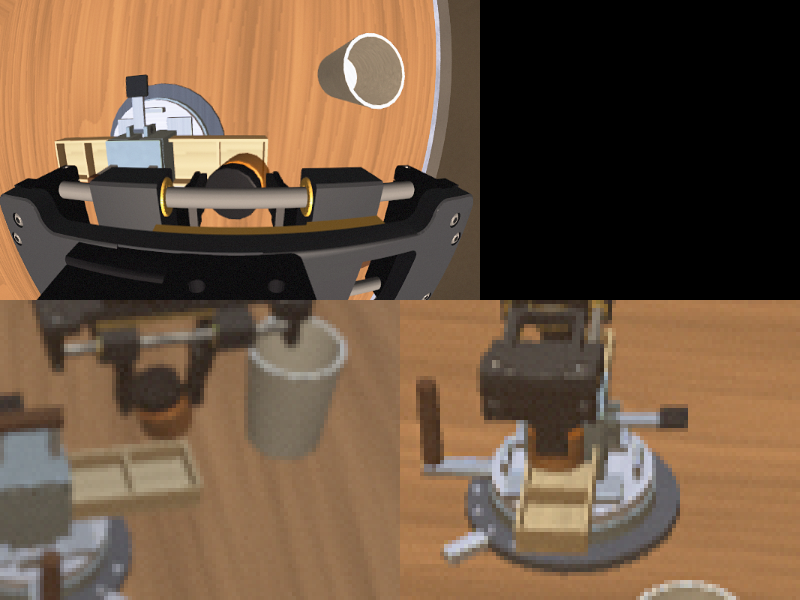

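Jar 1 is held leaning in the fingers; the caddy is still seated and locked with empty pockets. I'll stand the jar on the open bench to right it and re-grasp.

>>> arm_command(series="-10 -3 -20 0 255;-26 -9 0 0 255;-26 -9 0 0 255;-26 -9 0 0 255;-26 -9 0 0 255;-26 -9 0 0 255;-26 -9 0 0 255;-26 -10 0 0 255;0 0 30 0 255;0 0 30 0 255;0 0 30 0 255;0 0 30 0 255;0 0 12 0 255;0 0 5 0 255;0 0 0 0 255;0 0 0 0 255")

```text
time_s: 29.75
tool_pos: [0.582, -0.1805, 0.0329]
tool_rot: [179.9, 0.0, 94.0]
force: [-0.7, 0.2, -0.6]
grip_width: 0.0434
grasp_force: 14.1
```

>>> arm_command(series="0 0 3 0 255;0 0 3 0 255;0 0 0 0 255;0 0 0 0 255")

```text
time_s: 30.08
tool_pos: [0.5835, -0.1805, 0.0279]
tool_rot: [179.7, 0.1, 94.0]
force: [2.5, -0.8, 5.2]
grip_width: 0.043
grasp_force: 14.5
```

Contact. Open gently, lower a little, close again along x, then open and look at the numbers.

>>> arm_command(series="0 0 0 0 125;0 0 0 0 118;0 0 0 0 110;0 0 0 0 80;0 0 0 0 60;0 0 2 0 60;0 0 3 0 60;0 0 0 0 60;0 0 0 0 255;0 0 0 0 255;0 0 0 0 255;0 0 0 0 255;0 0 0 0 255;0 0 0 0 255;0 0 0 0 255;0 0 0 0 255", squeeze=6)

```text
time_s: 31.42
tool_pos: [0.581, -0.1802, 0.0207]
tool_rot: [180.0, 0.0, 94.0]
force: [0.8, -0.3, -0.1]
grip_width: 0.0397
grasp_force: 6.0
```

Run:
```python
from h import *
for n,uv in(('side',(389,258)),('side',(412,283)),('side',(390,280)),('scene',(202,252)),('scene',(237,250))):print(n,fixed(n,uv,.03).round(3))
```

```text
side [ 0.724 -0.175  0.03 ]
side [ 0.765 -0.262  0.03 ]
side [ 0.709 -0.247  0.03 ]
scene [ 0.747 -0.262  0.03 ]
scene [ 0.726 -0.165  0.03 ]
```

>>> arm_command(series="0 0 -8 0 255;-23 8 0 0 255;-23 8 0 0 255;0 0 0 0 255;0 0 7 0 255;0 0 1 0 255;0 0 0 0 255;0 0 0 0 120;0 0 0 0 60;0 0 0 0 0;0 0 0 0 0;0 0 0 0 0;0 0 0 0 0", squeeze=15)

```text
time_s: 32.5
tool_pos: [0.5998, -0.2247, 0.0205]
tool_rot: [-180.0, -0.0, 94.0]
force: [-0.6, -0.1, 0.2]
grip_width: 0.0717
grasp_force: 0.0
```

>>> arm_command(series="0 0 0 0.08 0;0 0 0 0.124 0;0 0 0 0.124 0;0 0 0 0.124 0;0 0 0 0.124 0;0 0 0 0.124 0;0 0 0 0.124 0;0 0 0 0.124 0;0 0 0 0.124 0;0 0 0 0.124 0;0 0 0 0.124 0;0 0 0 0.124 0;0 0 0 0.124 0;0 0 0 0.003 0;0 0 0 0 0;0 0 0 0 0")

```text
time_s: 33.83
tool_pos: [0.5999, -0.2248, 0.0205]
tool_rot: [-180.0, 0.0, 4.2]
force: [0.2, 0.3, -0.0]
grip_width: 0.087
grasp_force: 0.0
```

Run:
```python
from h import *
to([.6,-.225,.023],4)
```

```text
now [ 0.5999 -0.2248  0.0205] [-180.     0.     4.2] shift [ 0.1  0.2 -2.5] turn 0.003
```

>>> arm_command(series="0 0 -2 0 255;0 0 0 0 255;0 0 0 0 255;0 0 0 0 255;0 0 0 0 255;0 0 0 0 255;0 0 0 0 255;0 0 0 0 255;0 0 0 0 255;0 0 0 0 255;0 0 -5 0 255;0 0 -20 0 255;0 0 -35 0 255;0 0 -40 0 255;0 0 -40 0 255;0 0 -10 0 255;0 0 0 0 255;0 0 0 0 255", squeeze=25)

```text
time_s: 35.33
tool_pos: [0.5998, -0.2249, 0.1726]
tool_rot: [-180.0, -0.0, 4.0]
force: [-0.7, 0.3, -0.7]
grip_width: 0.0391
grasp_force: 25.0
```

Run:
```python
from h import *
to([.6395,.0139,.173],4);print(pose()[2]['grip_width'])
```

```text
now [ 0.5998 -0.2249  0.1726] [-180.   -0.    4.] shift [  56.3 -235.5   -0.4] turn 0.0
0.03909020670160624
```

>>> arm_command(series="4 -15 0 0 255;8 -33 0 0 255;8 -35 0 0 255;8 -35 0 0 255;8 -35 0 0 255;8 -35 0 0 255;8 -30 0 0 255;4.3 -17.5 0 0 255;0 0 0 0 255;0 0 20 0 255;0 0 15 0 255;0 0 10 0 255;0 0 0 0 255;0 0 0 0 255;0 0 0 0 255")

```text
time_s: 36.58
tool_pos: [0.6398, 0.0134, 0.1277]
tool_rot: [180.0, -0.0, 4.0]
force: [-0.4, 0.8, -1.1]
grip_width: 0.0393
grasp_force: 25.0
```

Run:
```python
from h import *
to([.6395,.0139,.0885],4);p=pose();print(p[2]['force'])
im,P=snap('wrist','w7.png');b,g,r=[im[...,i].astype(int) for i in range(3)]
ply=blob((g>150)&(b>95)&(r>b+20),270,100,370,250)
for v in range(ply[:,1].min(),ply[:,1].min()+60,8):
    u=ply[ply[:,1]==v][:,0];a,c=wpt((u.min()-.5,v),.082,P),wpt((u.max()+.5,v),.082,P);print(v,u.min(),u.max(),round((a[1]-c[1])*1e3,1),'mid',((a+c)/2).round(4))
```

```text
now [0.6398 0.0134 0.1277] [180.  -0.   4.] shift [-0.3 -0.5 39.2] turn -0.001
[-0.44001095  0.77389212 -1.12496886]
187 277 353 52.7 mid [0.6646 0.0153 0.082 ]
195 277 353 53.0 mid [0.659  0.0149 0.082 ]
203 277 353 53.4 mid [0.6533 0.0145 0.082 ]
211 277 353 53.7 mid [0.6476 0.0141 0.082 ]
219 270 352 58.4 mid [0.6415 0.0165 0.082 ]
227 278 369 65.4 mid [0.6362 0.0072 0.082 ]
235 280 350 50.7 mid [0.6298 0.0129 0.082 ]Traceback (most recent call last):
  File "<stdin>", line 6, in <module>
    return umr_minimum(a, axis, None, out, keepdims, initial, where)
ValueError: zero-size array to reduction operation minimum which has no identity
```

>>> arm_command(series="-0.5 0 10 0 255;0 0 10 0 255;0 0 8 0 255;0 0 5 0 255;0 0 4 0 255;0 0 2 0 255;0 0 0 0 255;0 0 0 0 255")

```text
time_s: 37.3
tool_pos: [0.6394, 0.0138, 0.0888]
tool_rot: [180.0, -0.0, 4.0]
force: [0.1, -0.1, -1.2]
grip_width: 0.0393
grasp_force: 25.0
```

>>> arm_command(series="0 0 0.5 0 255;0 0 0 0 120;0 0 0 0 80;0 0 0 0 60;0 0 0 0 60;0 0 0 0 60;0 0 -10 0 60;0 0 -20 0 60;0 0 -30 0 60;0 0 -30 0 0;0 0 -30 0 0;0 0 0 0 0;0 0 0 0 0")

```text
time_s: 38.38
tool_pos: [0.6407, 0.0138, 0.2115]
tool_rot: [-180.0, -0.3, 4.0]
force: [-0.1, 0.3, -0.0]
grip_width: 0.0831
grasp_force: 0.0
```

Run:
```python
from h import *
im,P=snap('wrist','w8.png');caps(im,P,270,130,370,260,z=.110);print(P[0]);to([.427,-.2885,.34],4)
```

```text
cap px 319 252 axes 4 128 at [0.5951 0.0069 0.11  ] rad 0.0597
cap px 315 204 axes 42 42 at [0.6403 0.0142 0.11  ] rad 0.0185
[0.64066593 0.01376585 0.21145612]
now [0.6395 0.0138 0.2093] [-1.8e+02 -1.0e-01  4.0e+00] shift [-232.8  286.7 -131.2] turn -0.0
```

>>> arm_command(series="-14.2 38 0 0 0;-14.2 38 0 0 0;-14.2 38 0 0 0;-14.2 38 0 0 0;-14.2 38 0 0 0;-14.2 38 0 0 0;-14.2 38 0 0 0;-14.2 38 0 0 0;-14.2 38 0 0 0;-14.2 38 0 0 0;0 0 0 0 0;0 0 0 0 0;0 0 0 0 0")

```text
time_s: 39.52
tool_pos: [0.5235, -0.3743, 0.2065]
tool_rot: [-179.9, 0.1, 4.0]
force: [-0.4, 0.7, 0.7]
grip_width: 0.0872
grasp_force: 0.0
```

```bash
cat >> h.py <<'E'
def topcap(im,P,x0,y0,x1,y1,z=.044):
    "centre of cap from amber+cap silhouette-free: dark blob, equal-width rows -> widest row band"
    m=im.astype(int);k=(m.max(2)<130)&(m.max(2)-m.min(2)<22)
    px=blob(k,x0,y0,x1,y1);h=cv2.convexHull(px.astype(np.int32));(u,v),rad=cv2.minEnclosingCircle(h)
    w=np.array([wpt(q,z,P)[:2]*1e3 for q in h[:,0]],np.float32);c,r=cv2.minEnclosingCircle(w);print('topcap',len(px),px.min(0),px.max(0),np.round(c,1),'r',round(r,1))
E
python3 - <<'E'
from h import *
im,P=snap('wrist','w9.png');print(P[0]);caps(im,P,220,60,420,240);u=proj([.587,-.375,.044],P);print(u)
u=u.astype(int);topcap(im,P,u[0]-35,u[1]-35,u[0]+35,u[1]+35)
E
```

```text
[ 0.52352671 -0.37433843  0.20653498]
[320.3694581  128.95920999]
topcap 885 [304 110] [339 145] [ 588.3 -376.2] r 18.7
```

>>> arm_command(series="16 1.5 20 0 0;16 1.5 20 0 0;16 1.5 20 0 0;16.5 1.7 20 0 0;0 0 30 0 0;0 0 30 0 0;0 0 25 0 0;0 0 14 0 0;0 0 4 0 0;0 0 0 0 0;0 0 0 0 0;0 0 0 0 0")

```text
time_s: 40.57
tool_pos: [0.5902, -0.3775, 0.0274]
tool_rot: [179.9, -0.2, 4.0]
force: [0.3, 0.5, -0.1]
grip_width: 0.0868
grasp_force: 0.0
```

Run:
```python
from h import *
to([.588,-.376,.0225],4)
```

```text
now [ 0.5902 -0.3775  0.0274] [179.9  -0.2   4. ] shift [-2.1 -1.6  4.9] turn 0.0
```

>>> arm_command(series="-1.5 -1.6 3.5 0 0;0 0 0 0 0;0 0 0 0 255;0 0 0 0 255;0 0 0 0 255;0 0 0 0 255;0 0 0 0 255;0 0 0 0 255;0 0 0 0 255;0 0 0 0 255;0 0 0 0 255;0 0 0 0 255")

```text
time_s: 41.57
tool_pos: [0.5872, -0.3755, 0.0216]
tool_rot: [180.0, -0.0, 4.0]
force: [1.2, -0.5, -0.3]
grip_width: 0.0396
grasp_force: 25.0
```

Run:
```python
from h import *
to([.588,-.376,.0225],4);print(pose()[2]['grip_width'],pose()[2]['force'])
```

```text
now [ 0.5872 -0.3755  0.0216] [180.  -0.   4.] shift [ 0.8  0.5 -0.9] turn -0.0
0.03963742832740846 [ 1.2012058  -0.46700903 -0.30384879]
```

>>> arm_command(series="0 0 -5 0 255;0 0 -20 0 255;0 0 -40 0 255;0 0 -40 0 255;0 0 -35 0 255;2 -15 -10 0 255;2 -35 0 0 255;3 -40 0 0 255;3 -40 0 0 255;3 -40 0 0 255;3 -40 0 0 255;3 -40 0 0 255;3 -40 0 0 255;3 -40 0 0 255;2.2 -35 0 0 255;2 -20 0 0 255;0 0 0 0 255;0 0 20 0 255;0 0 0 0 255;0 0 0 0 255")

```text
time_s: 43.23
tool_pos: [0.588, 0.0101, 0.1504]
tool_rot: [180.0, 0.2, 4.0]
force: [-0.1, -0.5, -1.1]
grip_width: 0.0391
grasp_force: 25.0
```

Run:
```python
from h import *
to([.5895,.0104,.1287],4);print(pose()[2]['grip_width'],pose()[2]['force'])
```

```text
now [0.588  0.0101 0.1504] [180.    0.2   4. ] shift [ 1.6 -0.3 21.7] turn -0.001
0.039074811703425597 [-0.09714697 -0.47973973 -1.12724646]
```

>>> arm_command(series="1 0 12 0 255;0 0 12 0 255;0 0 0 0 255;0 0 0 0 255;0 0 0 0 255")

```text
time_s: 43.65
tool_pos: [0.5905, 0.0106, 0.1275]
tool_rot: [180.0, 0.0, 4.0]
force: [-1.0, -0.5, -1.3]
grip_width: 0.0392
grasp_force: 25.0
```

Run:
```python
from h import *
to([.5895,.0104,.088],4);print(pose()[2]['grip_width'],pose()[2]['force'])
```

```text
now [0.5905 0.0106 0.1275] [180.   0.   4.] shift [-1.   0.1 39.5] turn -0.0
0.03923274718909198 [-1.01832885 -0.47281011 -1.26478612]
```

>>> arm_command(series="-1 0 10 0 255;0 0 10 0 255;0 0 8 0 255;0 0 5 0 255;0 0 4 0 255;0 0 2 0 255;0 0 0 0 255;0 0 0 0 255")

```text
time_s: 44.32
tool_pos: [0.5897, 0.0107, 0.0887]
tool_rot: [180.0, -0.0, 4.0]
force: [0.0, -0.1, -1.5]
grip_width: 0.0393
grasp_force: 25.0
```

>>> arm_command(series="0 0 0.7 0 255;0 0 0 0 120;0 0 0 0 80;0 0 0 0 60;0 0 0 0 60;0 0 0 0 60;0 0 -10 0 60;0 0 -20 0 60;0 0 -30 0 60;0 0 -30 0 0;0 0 -30 0 0;-31.8 34.5 0 0 0;-31.8 34.5 0 0 0;-31.8 34.5 0 0 0;-31.8 34.5 0 0 0;-31.8 34.5 0 0 0;-31.8 34.5 0 0 0;0 0 0 0 0;0 0 0 0 0;0 0 0 0 0")

```text
time_s: 45.98
tool_pos: [0.4337, -0.1841, 0.2087]
tool_rot: [-180.0, -0.1, 4.0]
force: [-0.2, 0.7, 0.2]
grip_width: 0.0873
grasp_force: 0.0
```

Run:
```python
from h import *
im,P=snap('wrist','w10.png');print(P[0]);u=proj([.4787,-.2087,.044],P).astype(int);print(u)
topcap(im,P,u[0]-35,u[1]-35,u[0]+35,u[1]+35)
s=snap('side')[0];c=snap('scene')[0]
cv2.imwrite('pics/m8.png',np.hstack([cv2.resize(s[160:235,290:390],(400,300),interpolation=3),cv2.resize(c[170:245,265:365],(400,300),interpolation=3)]))
cv2.imwrite('pics/m8.png',np.vstack([cv2.imread('pics/m8.png'),cv2.resize(im,(800,500))[:300]]))
```

```text
[ 0.43371914 -0.18406454  0.20867577]
[341 148]
topcap 932 [322 131] [356 165] [ 478.7 -206. ] r 18.9
```

View pics/m8.png

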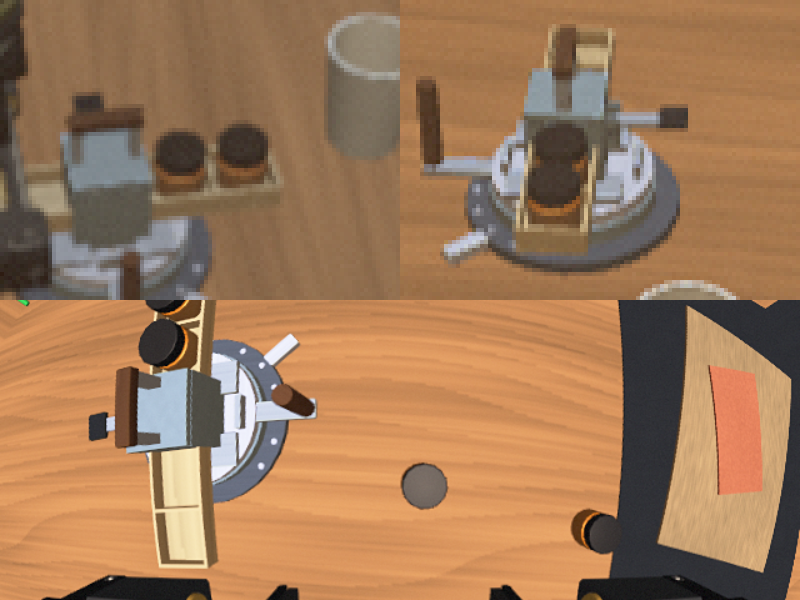

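Two jars stand upright in the far pockets; jar 3 is right under the wrist camera at about (339,148), jar 4 at about (480,185).

>>> arm_command(series="14 8 20 0 0;14 8 20 0 0;14 8 20 0 0;0 0 30 0 0;0 0 30 0 0;0 0 30 0 0;0 0 20 0 0;0 0 10 0 0;0 0 4 0 0;0 0 0 0 0;0 0 0 0 0;0 0 0 0 0;0 0 0 0 0")

```text
time_s: 47.22
tool_pos: [0.478, -0.2058, 0.0252]
tool_rot: [180.0, -0.2, 4.0]
force: [-0.2, -0.3, -0.2]
grip_width: 0.087
grasp_force: 0.0
```

Run:
```python
from h import *
to([.4787,-.206,.022],4)
```

```text
now [ 0.478  -0.2058  0.0252] [180.   -0.2   4. ] shift [0.7 0.3 3.2] turn 0.0
```

>>> arm_command(series="0.7 0 3 0 0;0 0 0 0 255;0 0 0 0 255;0 0 0 0 255;0 0 0 0 255;0 0 0 0 255;0 0 0 0 255;0 0 0 0 255;0 0 0 0 255;0 0 0 0 255;0 0 0 0 255;0 0 -5 0 255;0 0 -20 0 255;0 0 -40 0 255;0 0 -40 0 255;0 0 -40 0 255;0 0 -5 0 255;0 0 0 0 255;0 0 0 0 255")

```text
time_s: 48.8
tool_pos: [0.4771, -0.2051, 0.1704]
tool_rot: [-180.0, 0.0, 4.0]
force: [0.0, 0.2, -1.9]
grip_width: 0.0393
grasp_force: 25.0
```

Run:
```python
from h import *
print(pose()[2]['grip_width'])
f=lambda s,z:[.5333+s*.9976e-3,.0064+s*.0698e-3,z]
for s in(57,-57,-106):print(f(s,0));to(f(s,.17),4)
# near-wing edges from w10 : end wall outer row & midline at z .082
im=cv2.imread('pics/w10.png')
```

```text
0.03933336441726068
[0.5901632, 0.010378600000000002, 0]
now [ 0.4771 -0.2051  0.1704] [-180.    0.    4.] shift [ 127.8 -207.1    0.5] turn 0.0
[0.4764368, 0.0024213999999999998, 0]
now [ 0.4771 -0.2051  0.1704] [-180.    0.    4.] shift [  13.8 -207.1    0.5] turn 0.0
[0.4275544, -0.0009988000000000002, 0]
now [ 0.4771 -0.2051  0.1704] [-180.    0.    4.] shift [ -35.2 -207.1    0.6] turn 0.0
```

>>> arm_command(series="1 -15 0 0 255;2.5 -35 0 0 255;2.5 -38 0 0 255;2.5 -38 0 0 255;2.5 -38 0 0 255;1.5 -28 0 0 255;1.3 -15 0 0 255;0 0 0 0 255;0 0 20 0 255;0 0 15 0 255;0 0 8 0 255;0 0 0 0 255;0 0 0 0 255;0 0 0 0 255;0 0 0 0 255")

```text
time_s: 50.05
tool_pos: [0.4775, 0.0018, 0.1286]
tool_rot: [-180.0, -0.1, 4.0]
force: [-0.7, 0.9, -0.8]
grip_width: 0.0397
grasp_force: 25.0
```

Run:
```python
from h import *
to([.4764,.0024,.088],4)
for n in('side','scene'):
    im=snap(n,n+'9.png')[0]
# near end of wing: project expected, look at ply blob extents in side view
e=[.5333-132*.9976e-3,.0064-132*.0698e-3,.082];print('exp near end mid side',fproj('side',e).round(1),'far',fproj('side',[.5333+132*.9976e-3,.0064+132*.0698e-3,.082]).round(1))
im=cv2.imread('pics/side9.png').astype(int);b,g,r=im[...,0],im[...,1],im[...,2]
m=(r-b>25)&(r>165)&(g>140)
px=blob(m,255,180,312,230);print('near blob',px.min(0),px.max(0),len(px),px[px[:,0].argmin()])
px=blob(m,318,180,385,230);print('far blob',px.min(0),px.max(0),len(px),px[px[:,0].argmax()])
```

```text
now [0.4775 0.0018 0.1286] [-1.8e+02 -1.0e-01  4.0e+00] shift [-1.1 -0.7 40.6] turn -0.001
exp near end mid side [272.3 209.9] far [357.9 199.7]
near blob [290 207] [305 213] 67 [290 208]Traceback (most recent call last):
  File "<stdin>", line 10, in <module>
  File "h.py", line 33, in blob
    i=1+np.argmax(s[1:,4]);return np.argwhere(l==i)[:,::-1]
        ~~~~~~~~~^^^^^^^^^
    return _wrapfunc(a, 'argmax', axis=axis, out=out, **kwds)
    return bound(*args, **kwds)
ValueError: attempt to get argmax of an empty sequence
```

>>> arm_command(series="-0.8 -0.9 10 0 255;0 0 10 0 255;0 0 4 0 255;0 0 0 0 255;0 0 0 0 255;0 0 0 0 255")

```text
time_s: 50.65
tool_pos: [0.4761, 0.0029, 0.1038]
tool_rot: [180.0, -0.0, 4.0]
force: [-1.0, 0.3, -1.1]
grip_width: 0.0393
grasp_force: 25.0
```

>>> arm_command(series="0 0 5 0 255;0 0 4 0 255;0 0 3 0 255;0 0 2 0 255;0 0 1 0 255;0 0 0 0 255;0 0 0 0 255;0 0 0 0 255")

```text
time_s: 51.32
tool_pos: [0.4761, 0.0029, 0.089]
tool_rot: [180.0, -0.0, 4.0]
force: [-0.4, -0.2, -1.1]
grip_width: 0.0396
grasp_force: 25.0
```

>>> arm_command(series="0 0 1 0 255;0 0 0 0 120;0 0 0 0 80;0 0 0 0 60;0 0 0 0 60;0 0 -10 0 60;0 0 -25 0 60;0 0 -30 0 60;0 0 -30 0 0;0 0 -30 0 0;-9.7 37.7 0 0 0;-9.7 37.7 0 0 0;-9.7 37.7 0 0 0;-9.7 37.7 0 0 0;-9.7 37.7 0 0 0;-9.7 37.7 0 0 0;-9.7 37.7 0 0 0;-9.7 37.7 0 0 0;-9.7 37.7 0 0 0;-9.7 37.7 0 0 0")

```text
time_s: 52.98
tool_pos: [0.4051, -0.3817, 0.2141]
tool_rot: [180.0, -0.1, 4.0]
force: [1.8, 0.4, 0.3]
grip_width: 0.0871
grasp_force: 0.0
```

Run:
```python
from h import *
im,P=snap('wrist','w11.png');print(P[0])
m=im.astype(int);k=(m[...,2]-m[...,0]>90)&(m[...,1]<130)&(m[...,2]>110)  # orange glass
u=proj([.455,-.38,.044],P).astype(int);print(u)
P10=(np.array([.43371914,-.18406454,.20867577]),E([-180,-.1,4.0]));print('from w10',wpt((480,186),.044,P10))
x0,y0=max(u[0]-45,0),max(u[1]-45,0)
topcap(im,P,x0,y0,u[0]+45,u[1]+45)
cv2.imwrite('pics/m9.png',np.hstack([cv2.resize(im[y0:y0+100,x0:x0+100],(400,400),interpolation=3),cv2.resize(snap('side')[0][160:240,265:365],(400,400),interpolation=3)]))
```

```text
[ 0.40508451 -0.38172715  0.21408785]
[316 141]
from w10 [ 0.45205165 -0.37876728  0.044     ]
topcap 513 [310 130] [339 163] [ 450.7 -388. ] r 18.4
```

View pics/m9.png

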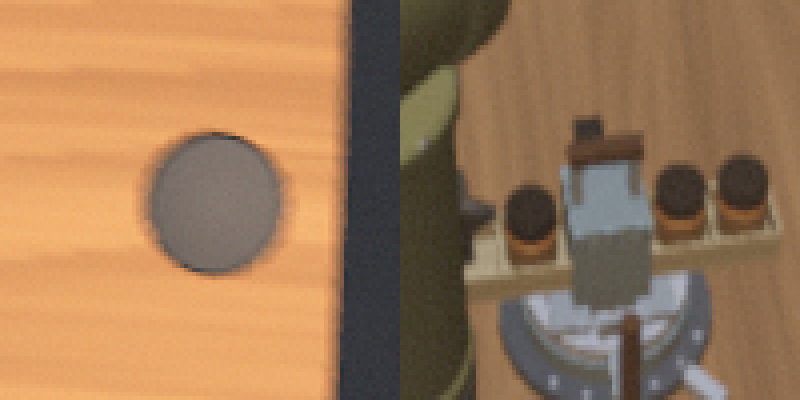

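Jar 4's cap is centred at crop (215,203), i.e. wrist pixel (324.7,146.7); the three placed jars stand upright.

Run:
```python
from h import *
P=(np.array([.40508451,-.38172715,.21408785]),E([180,-.1,4.0]));print(wpt((324.7,146.7),.044,P))
im,P=snap('wrist','w12.png');print(P[0])
m=im.astype(int);k=(m.max(2)<150)&(m[...,2]-m[...,0]<45);px=blob(k,290,105,350,190);h=cv2.convexHull(px.astype(np.int32))[:,0]
c,r=cv2.minEnclosingCircle(np.array([wpt(q,.044,P)[:2]*1e3 for q in h],np.float32));print(px.min(0),px.max(0),c,r);to([c[0]/1e3,c[1]/1e3,.022],4)
```

```text
[ 0.45044136 -0.38876123  0.044     ]
[ 0.40170881 -0.38712603  0.21395736]
[299 124] [333 159] (451.289306640625, -385.5645751953125) 18.988622665405273
now [ 0.4034 -0.3835  0.2136] [179.9   0.    3.6] shift [ 47.9   4.7 191.5] turn -0.007
```

>>> arm_command(series="0 0 0 0 0;0 0 0 0 0;0 0 0 0 0;0 0 0 0 0;0 0 0 0 0;0 0 0 0 0")

```text
time_s: 53.63
tool_pos: [0.4058, -0.3793, 0.213]
tool_rot: [-180.0, -0.0, 4.1]
force: [-0.3, -1.3, -0.1]
grip_width: 0.0869
grasp_force: 0.0
```

Run:
```python
from h import *
im,P=snap('wrist','w12.png');print(P[0],P[2]['joint_velocities'].round(2))
m=im.astype(int);k=(m.max(2)<150)&(m[...,2]-m[...,0]<45);px=blob(k,290,105,350,190);h=cv2.convexHull(px.astype(np.int32))[:,0]
c,r=cv2.minEnclosingCircle(np.array([wpt(q,.044,P)[:2]*1e3 for q in h],np.float32));print(px.min(0),px.max(0),c,r);to([c[0]/1e3,c[1]/1e3,.022],4)
```

```text
[ 0.40583682 -0.37934981  0.21298412] [ 0.17  0.17  0.17 -0.09 -0.01 -0.03 -0.  ]
[307 129] [342 164] (450.9924621582031, -385.9601745605469) 19.26515769958496
now [ 0.4057 -0.3795  0.213 ] [-180.   -0.    4.] shift [ 44.6   9.6 191. ] turn 0.001
```

>>> arm_command(series="15 3 20 0 0;15 3 20 0 0;14.6 3.6 20 0 0;0 0 30 0 0;0 0 30 0 0;0 0 30 0 0;0 0 22 0 0;0 0 12 0 0;0 0 5 0 0;0 0 0 0 0;0 0 0 0 0;0 0 0 0 0;0 0 0 0 0;0 0 0 0 0")

```text
time_s: 54.85
tool_pos: [0.4514, -0.3869, 0.0251]
tool_rot: [179.9, -0.1, 4.0]
force: [-1.0, 0.9, -0.5]
grip_width: 0.087
grasp_force: 0.0
```

Run:
```python
from h import *
to([.451,-.386,.022],4)
```

```text
now [ 0.4514 -0.3869  0.0251] [ 1.799e+02 -1.000e-01  4.000e+00] shift [-0.4 -0.9  3.1] turn 0.0
```

>>> arm_command(series="-0.4 -0.9 2.5 0 0;0 0 0 0 255;0 0 0 0 255;0 0 0 0 255;0 0 0 0 255;0 0 0 0 255;0 0 0 0 255;0 0 0 0 255;0 0 0 0 255;0 0 0 0 255;0 0 0 0 255;0 0 -5 0 255;0 0 -20 0 255;0 0 -40 0 255;0 0 -40 0 255;0 0 -40 0 255;0 0 -5 0 255;0 0 0 0 255;0 0 0 0 255;0 0 0 0 255")

```text
time_s: 56.52
tool_pos: [0.4493, -0.3845, 0.1695]
tool_rot: [-179.9, 0.1, 4.0]
force: [-0.6, 0.4, -1.3]
grip_width: 0.0397
grasp_force: 25.0
```

Run:
```python
from h import *
print(pose()[2]['grip_width']);to([.4275,.0,.17],4);print(pose()[2]['qpos'].round(1))
```

```text
0.039669547486654626
now [ 0.4493 -0.3845  0.1695] [-1.799e+02  1.000e-01  4.000e+00] shift [ 5.200e+00 -3.851e+02  3.000e-01] turn 0.0
[  4.2  15.4  40.   97.  -10.4  71.5 -39.5]
```

>>> arm_command(series="0 -15 0 0 255;0.5 -30 0 0 255;0.5 -38 0 0 255;0.5 -38 0 0 255;0.5 -38 0 0 255;0.5 -38 0 0 255;0.5 -38 0 0 255;0.5 -38 0 0 255;0.5 -38 0 0 255;0.5 -38 0 0 255;0.5 -26 0 0 255;0 -10 0 0 255;0 0 0 0 255;0 0 20 0 255;0 0 10 0 255;0 0 10 0 255;0 0 0 0 255;0 0 0 0 255;0 0 0 0 255;0 0 0 0 255")

```text
time_s: 58.18
tool_pos: [0.4289, -0.0014, 0.132]
tool_rot: [-180.0, -0.1, 4.0]
force: [0.7, 0.3, -1.1]
grip_width: 0.0393
grasp_force: 25.0
```

Run:
```python
from h import *
to([.4275,.0,.103],4);print(pose()[2]['qpos'].round(1),pose()[2]['force'])
```

```text
now [ 0.4289 -0.0014  0.132 ] [-1.8e+02 -1.0e-01  4.0e+00] shift [-1.4 -1.5 29. ] turn -0.001
[-22.6  -5.7  18.4 120.1   2.   65.3 -91.2] [ 0.66416452  0.31086043 -1.127783  ]
```

>>> arm_command(series="-1.2 -1.2 10 0 255;0 0 10 0 255;0 0 6 0 255;0 0 0 0 255;0 0 0 0 255;0 0 0 0 255;0 0 0 0 255")

```text
time_s: 58.77
tool_pos: [0.4274, 0.0, 0.1056]
tool_rot: [-180.0, -0.0, 4.0]
force: [-0.0, -0.6, -1.0]
grip_width: 0.0395
grasp_force: 25.0
```

>>> arm_command(series="0 0 5 0 255;0 0 4 0 255;0 0 3 0 255;0 0 2 0 255;0 0 1 0 255;0 0 1 0 255;0 0 0 0 255;0 0 0 0 255;0 0 0 0 255")

```text
time_s: 59.52
tool_pos: [0.4272, -0.0, 0.0894]
tool_rot: [180.0, -0.0, 4.0]
force: [-0.9, -0.3, -1.7]
grip_width: 0.0395
grasp_force: 25.0
```

>>> arm_command(series="0 0 1 0 255;0 0 0 0 120;0 0 0 0 80;0 0 0 0 60;0 0 0 0 60;0 0 -10 0 60;0 0 -25 0 60;0 0 -30 0 60;0 0 -30 0 0;0 0 -30 0 0;0 0 0 0 0;0 0 0 0 0;0 0 0 0 0")

```text
time_s: 60.6
tool_pos: [0.4268, -0.0, 0.2133]
tool_rot: [-180.0, -0.0, 4.0]
force: [-0.2, -0.4, -0.9]
grip_width: 0.0857
grasp_force: 0.0
```

>>> arm_command(series="18 18 0 0 0;18 18 0 0 0;18 18 0 0 0;18 18 0 0 0;18 18 0 0 0;17 17 0 0 0;0 0 0 -0.124 0;0 0 0 -0.124 0;0 0 0 -0.124 0;0 0 0 -0.124 0;0 0 0 -0.124 0;0 0 0 -0.124 0;0 0 0 -0.124 0;0 0 0 -0.124 0;0 0 0 -0.124 0;0 0 0 -0.124 0;0 0 0 -0.124 0;0 0 0 -0.124 0;0 0 0 -0.083 0;0 0 0 0 0")

```text
time_s: 62.27
tool_pos: [0.5402, -0.0992, 0.2116]
tool_rot: [-179.8, -0.0, 94.1]
force: [-1.4, -0.1, 0.3]
grip_width: 0.0869
grasp_force: 0.0
```

Run:
```python
from h import *
s=snap('side')[0];c=snap('scene')[0];im,P=snap('wrist','w13.png');print(P[0])
a=np.hstack([cv2.resize(s[160:240,265:365],(400,300),interpolation=3),cv2.resize(c[170:245,265:365],(400,300),interpolation=3)])
cv2.imwrite('pics/m10.png',np.vstack([a,cv2.resize(im,(800,500))[:300]]))
to([.5416,-.0995,.082],94)
```

```text
[ 0.54050214 -0.09927004  0.21211466]
now [ 0.5407 -0.0993  0.2124] [-179.9   -0.    93.9] shift [ -0.3   1.1 130.4] turn -0.002
```

View pics/m10.png

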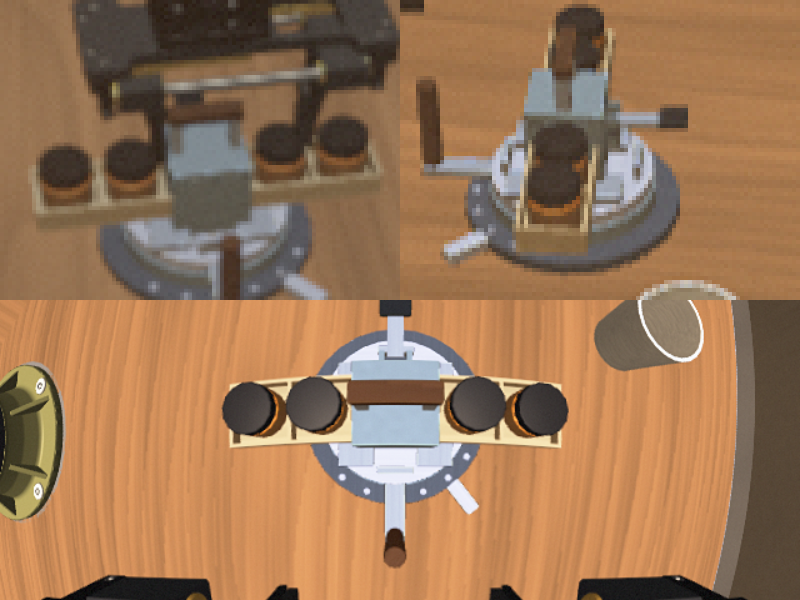

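All four jars stand upright in their pockets; in the wrist view the crank peg (395,550 in the crop) is 40° short of the long tab (470,505).

>>> arm_command(series="0 1 25 0 0;0 0 30 0 0;0 0 30 0 0;0 0 25 0 0;0 0 14 0 0;0 0 6 0 0;0 0 0 0 0;0 0 0 0 0;0 0 0 0 255;0 0 0 0 255;0 0 0 0 255;0 0 0 0 255;0 0 0 0 255;0 0 0 0 255;0 0 0 0 255;0 0 0 0 255;0 0 0 0 255;0 0 0 0 255;0 0 0 0 255;0 0 0 0 255", squeeze=10)

```text
time_s: 64.08
tool_pos: [0.5416, -0.0993, 0.0832]
tool_rot: [-179.9, -0.0, 94.0]
force: [-1.4, 0.1, 3.7]
grip_width: 0.0155
grasp_force: 10.0
```

Run:
```python
from h import *
p,M,o=pose();print(p,o['tool_rot'],o['grip_width'],o['grasp_force'],o['force'])
```

```text
[ 0.54156065 -0.09934131  0.08323027] [-1.79912449e+02 -7.39048591e-05  9.40106552e+01] 0.015459629473056853 10.02784019219689 [-1.39288243  0.10426724  3.73764677]
```

>>> arm_command(series="0.27 7.67 0 -0.0698 255;0.27 7.67 0 -0.0698 255;0.27 7.67 0 -0.0698 255;0.27 7.67 0 -0.0698 255;0.27 7.67 0 -0.0698 255;0.27 7.67 0 -0.0698 255;0.27 7.67 0 -0.0698 255;0.27 7.67 0 -0.0698 255;0.27 7.67 0 -0.0698 255;0.27 7.67 0 -0.0698 255;0 0 0 0 255;0 0 0 0 255;0 0 0 0 255;0 0 0 0 255;0 0 0 0 255")

```text
time_s: 65.33
tool_pos: [0.6103, -0.0684, 0.0832]
tool_rot: [-180.0, -0.1, 133.9]
force: [-3.8, 2.2, 2.4]
grip_width: 0.0157
grasp_force: 10.0
```

Run:
```python
from h import *
p,M,o=pose();print(p,o['tool_rot'],o['grip_width'],o['force']);d=p[:2]-[.534,.0085];print(np.hypot(*d),np.degrees(np.arctan2(d[1],d[0])))
```

```text
[ 0.6102707  -0.06840957  0.08323836] [-1.79982024e+02 -6.03413341e-02  1.33949639e+02] 0.015662824299693498 [-3.77904227  2.19970636  2.39634242]
0.10831575045348854 -45.238962048278346
```

>>> arm_command(series="0 0 0 0 180;0 0 0 0 150;0 0 0 0 130;0 0 0 0 130;0 0 0 0 130;0 0 -15 0 130;0 0 -30 0 130;0 0 -35 0 130;0 0 -35 0 130;-20 0 -30 0 130;-30 0 -20 0 130;-30 0 0 0 130;0 0 0 0 130;0 0 0 0 130;0 0 0 0 130;0 0 0 0 130;0 0 0 0 130")

```text
time_s: 66.75
tool_pos: [0.6661, -0.1248, 0.2481]
tool_rot: [180.0, -0.1, 134.1]
force: [0.0, 0.5, 0.0]
grip_width: 0.0426
grasp_force: 0.0
```

Run:
```python
from h import *
s=snap('side')[0];c=snap('scene')[0];im,P=snap('wrist','w14.png');print(P[0],P[2]['tool_rot'])
a=np.hstack([cv2.resize(s[150:270,250:410],(400,300),interpolation=3),cv2.resize(c[140:260,240:400],(400,300),interpolation=3)])
cv2.imwrite('pics/m11.png',np.vstack([a,cv2.resize(im,(800,500))[:300]]))
```

```text
[ 0.66620813 -0.125135    0.24838443] [ 1.79981160e+02 -2.08704045e-02  1.34076629e+02]
```

View pics/m11.png

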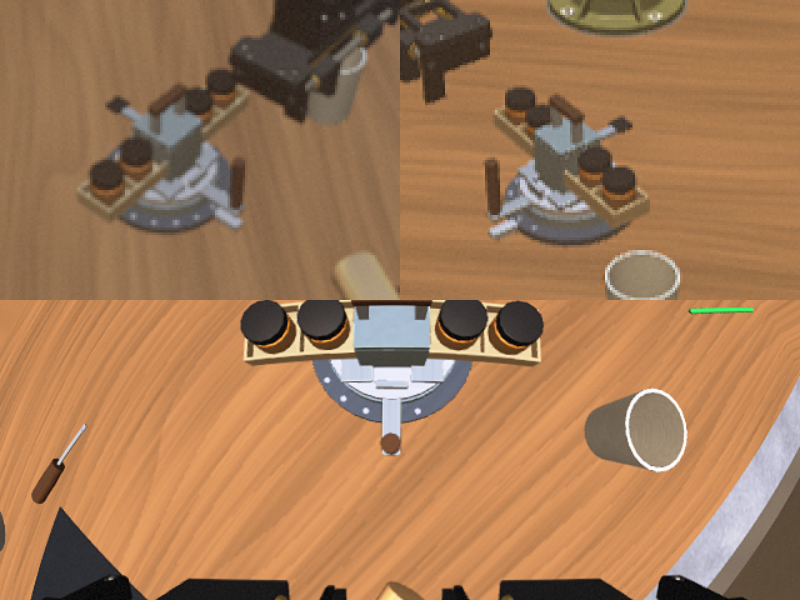

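The crank arm lies over the long tab (wrist crop 391,440), all four jars stand upright, and the lever is still down. Nothing touches the gripper.

```bash
python3 -c "
from cell import env
print(env.sign_off())"
```

```text
the job is handed in; nothing more can be done
None
```

I handed the job in with the caddy seated on the ball and locked, all four jars upright in their own pockets, and the crank arm over the long tab at notch 4. I read that state off the last camera pictures; the sign-off returned no verdict.

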